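# Load a gel casting stand and press the cassettes onto the seal

## Task

One of the two gel casting stands holds a pile of two short glass cassettes (orange strips): lay the spare short cassette from the bench squarely on that pile (set it down, do not drop it). Then slide the yellow filler block down to the stand's floor in the gap between the pile and the clamp-screw wall - only this stand's gap is wide enough for it - and push the pile with it until all three cassettes sit flush on the black rubber seal and clearly squeeze it (2 mm or more), firmly but without ramming the glass. Finish while still gripping the block and pressing, so that I can run the screws in; leave the other stand with the tall cassettes and everything else on the bench where it is.

Things in the scene. Friction and masses are not known exactly. Their poses are not given: they have to be found in the camera images.
- short_stand: Casting stand with the short cassettes, fixed, lying on its back like a shallow tray; one of two identical white and grey stands. Origin: centre of the underside of its back plate (150 x 96 mm, 10 mm thick: the floor inside is 10 mm above the bench). +x points from the clamp-screw wall to the seal. The sides (+y, -y) are open but for rails 6 mm above the floor at y = +-46 mm.
- wall_face (a point): Foot of the inner face of that stand's clamp-screw wall, at x = -52 mm, y = 0 on the stand's floor. The grey wall is 12 mm thick, 90 mm long (along y), 30 mm above the floor (top 40 mm above the bench); outside are two black screw knobs, out to x = -88 mm.
- seal_face (a point): Foot of the free face of that stand's black rubber seal (unsqueezed place; does not move), at x = +44 mm, y = 0 on the stand's floor. The seal sits in a grey holder, 90 mm long, 30 mm above the floor, out to x = +68 mm.
- tall_stand: The other, identical stand, with three tall cassettes; the same frame and sizes. Its gap at the clamp-screw wall is only 6 to 9 mm. Leave it alone.
- short_stand_rubber (a joint): How far the rubber seal of the short cassettes' stand is squeezed, m: 0 free, 0.006 fully squeezed (it then bears on its holder). It is sprung: about 2 N to begin, plus 1.5 N per mm (6.5 N at 3 mm), plus 1 to 3 N for the cassettes' friction on the stand; it springs back when the push ends.
- short_1: The lowest short cassette; origin at the centre of its underside: a glass plate sandwich with orange strips along two edges, 64 mm (its x, along the stand's x) x 60 mm (its y) x 10 mm thick, 75 g, alike at both ends. It lies on the stand's floor, 3 to 7 mm clear of the seal, which leaves a gap of 25 to 29 mm at the clamp-screw wall.
- short_2: The second short cassette, same size and origin, lying on the first (its top face 30 mm above the bench).
- spare_mid (a point): Centre of the spare short cassette, same size and looks, at first lying flat on the bench beside the stands. Grip it across its y (60 mm). Laid on the pile, its centre is 35 mm above the bench.
- spare: The spare cassette itself; origin at the centre of its underside.
- block_mid (a point): Centre (34 mm above its foot) of the yellow filler block, standing on the bench like an upturned T: 18 mm thick (its x) all over; lower part 56 mm wide (its y), 34 mm high; stem above it 36 mm wide, 34 mm high (68 mm in all); 80 g; alike back and front. Stood in the stand, its stem is 44 to 78 mm above the bench, clear above walls and pile: grip it there.
- block: The filler block itself; origin at the centre of its underside.
- tall_1: Lowest tall cassette (blue strips, 84 x 60 x 10 mm) in the other stand; origin at the centre of its underside. Leave alone.
- tall_2: Second tall cassette, on the first. Leave alone.
- tall_3: Top tall cassette. Leave alone.
- tube_rack: Coral slotted rack with small tubes, 85 x 130 x 45 mm; origin under its centre. Leave alone.
- dishes: Two stacked petri dishes, 94 mm across, 30 mm high; origin under the centre. Leave alone.
- comb: White well comb lying flat, about 30 x 76 x 6 mm. Leave alone.
- pipette: Grey pipette lying along y beyond the stands, 250 mm long, 25 mm high; origin under its middle. Leave alone.
- bottle: Amber bottle with blue cap, 64 mm across, 130 mm high; origin under its centre. Leave alone.
There are look-alikes about, which are no part of the job. Leave any brown, green or red look-alike of the spare alone.

How it is judged:
By the outcome, as a careful person would: the job done as asked, in the order asked, and still so for the second after the job is handed in, while the arm keeps its last pose, push and grip.
It also fails if it takes over 64 s, if anything falls off the work surface, if the arm or the gripper's body presses on something with over 40 N, if the wrist force passes 120 N, or if a joint passes its speed limit or range.

## Robot

A 6-joint arm with a two-finger parallel gripper is mounted at the origin on the work surface. World frame = base frame: x ahead of the robot, y to its left, z up, the work surface at z = 0. Lengths are in m, angles in rad, forces in N, time in s.
With the tool pointing down it reaches from about 0.3 to 0.775 m from the base axis. Payload 14.6 kg.
Tool frame: the origin (TCP) lies at the very end of the fingers, on their centre line; the grasp point (between the pads) lies 19 mm behind it; z points along the fingers, y is the direction in which the jaws open and shut (so a half turn about z gives the same grasp; the last joint's range is limited). The gripper opens to 94 mm and grips with 3 to 60 N. Pads are 16 mm wide; open, the fingers measure 119 mm over their backs; the gripper's body (75 mm by 177 mm) begins 78 mm behind the grasp point.
Start: joints at [-1.261, 0.3, 1.521, -0, 1.321, -0.067], TCP at [0.202, -0.511, 0.205] pointing down, gripper open.
Joint ranges: [-3.03, 3.03], [-0.79, 2.21], [0.23, 2.52], [-1.04, 4.18], [0, 3.07], [-2.55, 2.55]. Speed limits (rad/s): [2.22, 2.22, 2.57, 3.14, 3.14, 3.14].

## Interface

Orientations are given as [roll, pitch, yaw] about the fixed x, y, z axes, in that order (R = Rz(yaw) Ry(pitch) Rx(roll)).
In Python, from station import ctrl, vision, ticket gives the robot as it stands.
- The arm moves only by the tool step_arm, never from a script. Its argument "steps" is a list of rows, each an object of numbers: "x", "y", "z": the shift along the tool's x, y, z in m; "ax", "ay", "az": the turn, a rotation vector about the tool's x, y, z in degrees; "claw": the finger opening in m, from 0 to 0.094. A call has 1 to 5 rows; each row shifts and turns the pose as measured when the row begins, along the tool's axes as they then stand; what a row does not reach is not made up. A row lasts 1/12 s, in which the tool goes at most 41.7 mm and 7.16 degrees, less where a joint would pass 70% of its speed; a pose out of reach is approached as far as the arm can. A call with a gripper value outside its range is refused whole. The fingers move at their own pace and stop on an object; "grip_force" is the grip in N (left out, the last holds). Time passes only in rows, so rows that do not move let the fingers close. It gives the time, the measured TCP pose, the force and the opening at its end, in the units of the state.
- ctrl.get_obs(): the state, without advancing time (a new reading comes with each control period).
- vision.camera(name): name is "side" or "top" or "wrist"; returns (picture, depth): 384x512x3 uint8, red, green, blue; 384x512 float32, m along the optical axis (not along the pixel's ray), 0 where there is no reading.
- vision.camera_params(name): a dict with "fov_y" (degrees; the focal length in pixels is half the picture's height over the tangent of half this angle, whatever the lens; pixels are square), "cx", "cy" (the principal point, pixels), "origin" and "attitude" of the camera in the world; the wrist camera has in their place "mount" (4x4, takes a point from camera to tool coordinates, whose origin is the TCP and whose axes are the flange's). Camera axes: x right, y up, looking along -z (the intrinsics and any distortion apply to the point x, -y, -z); pixel columns grow to the right and rows downward; lengths in m; the calibration is good to about 2 mm. A picture is of the moment at which its call begins: read the wrist's pose just before it. camera_params takes no time and is no camera call.
- ticket.hand_in(): hands the job in, once; it reports no verdict.
The state is a dict: "time_s": time; "qpos": joint angles; "joint_vel": joint speeds; "tau": joint torques, N m; "ee_pos": TCP position; "eef_rot": TCP orientation; "force": force on the tool from outside, world axes, zero at the start; "moment": the same for the moment, N m; "grip_width": finger opening in m.
Only numpy, scipy, OpenCV 4.12 (cv2) and the standard library are available. Lean on these libraries where they do the work, as an engineer would, in place of code of your own. Each camera call takes 0.05 s, during which the arm holds its last target.

## Working session

There is one attempt and no reset: what is moved stays moved. The work goes in short steps, Python scripts to look and compute and a tool call to move; the robot and the scene stay as the last step left them, time stands still between calls to the robot, and variables do not carry over. Pictures are saved under pics/ and viewed, and the job is handed in when it is done.

Besides the shell and the picture viewer there is one more tool, called after "Request:" in YAML: its name, and indented under it one key for each argument. step_arm: Moves the arm, as the interface text tells. Its arguments: {"type":"object","properties":{"steps":{"type":"array"},"grip_force":{"type":"number"}},"required":["steps"]}

```bash
ls; mkdir -p pics
python3 - <<'E'
from station import ctrl, vision, ticket
import cv2
print(ctrl.get_obs())
for n in ("side","top","wrist"):
    p=vision.camera_params(n); print(n,p)
for n in ("side","top"):
    im,d=vision.camera(n); cv2.imwrite(f"pics/{n}0.png",im[:,:,::-1]); 
    import numpy as np; np.save(f"pics/{n}0_d.npy",d); np.save(f"pics/{n}0_i.npy",im)
E
```

```text
pics
{'time_s': 0.0, 'qpos': array([-1.26062537e+00,  3.00479381e-01,  1.52158490e+00, -1.25498276e-07,
        1.32070655e+00, -6.66072123e-02]), 'joint_vel': array([ 0.00069695, -0.00070377,  0.0008993 , -0.00065902, -0.00035083,
       -0.00256397]), 'tau': array([ 2.01202478e-03, -5.31806266e+01, -3.52735126e+01,  7.08792591e-02,
        2.45158287e-02, -9.54042025e-05]), 'ee_pos': array([ 0.20227158, -0.5111682 ,  0.20488017]), 'eef_rot': array([-3.14041708e+00, -7.82960581e-05,  3.76778153e-01]), 'force': array([ 1.10813909,  0.02909735, -0.51402944]), 'moment': array([-0.00770831,  0.00788745,  0.01516029]), 'grip_width': 0.09422935613891573}
side {'fov_y': 42.94135719386002, 'cx': 264.93556999429507, 'cy': 186.94827516660305, 'origin': array([ 0.26861611, -1.07958398,  1.01757974]), 'attitude': array([ 0.81551456,  0.00209261, -0.2492263 ])}
top {'fov_y': 47.91452229542823, 'cx': 254.56577604163866, 'cy': 188.98087131568604, 'origin': array([ 0.33190613, -0.08913496,  1.29059433]), 'attitude': array([ 0.17077494,  0.03204862, -1.5824819 ])}
wrist {'fov_y': 62.47702167953764, 'cx': 258.3972300664909, 'cy': 187.34042978934744, 'mount': array([[-7.58701322e-04,  9.59945969e-01,  2.80184155e-01,
         8.09982604e-02],
       [ 9.99998754e-01,  3.40385130e-04,  1.54166121e-03,
         7.93260890e-04],
       [ 1.38454094e-03,  2.80184975e-01, -9.59945031e-01,
        -1.79193033e-01],
       [ 0.00000000e+00,  0.00000000e+00,  0.00000000e+00,
         1.00000000e+00]])}
```

View pics/top0.png

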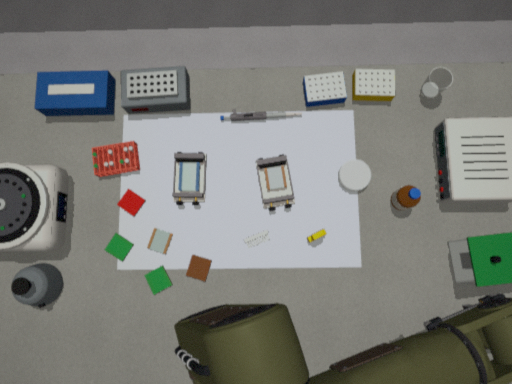

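View pics/side0.png

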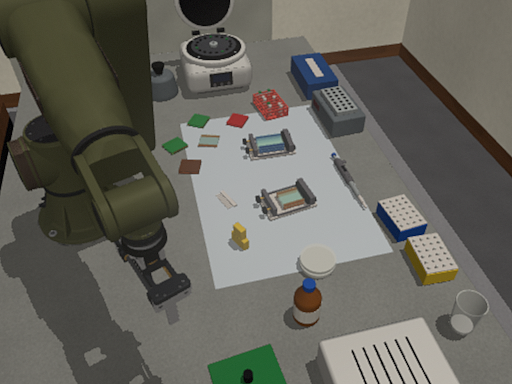

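```bash
cat > h.py <<'E'
import numpy as np, cv2
from scipy.spatial.transform import Rotation as R
from station import ctrl, vision, ticket
def pose_tool(o=None):
    o=o or ctrl.get_obs(); T=np.eye(4); T[:3,:3]=R.from_euler('xyz',o['eef_rot']).as_matrix(); T[:3,3]=o['ee_pos']; return T
def cam_T(n,o=None):
    p=vision.camera_params(n)
    if n=='wrist': return pose_tool(o)@p['mount']
    T=np.eye(4); T[:3,:3]=R.from_euler('xyz',p['attitude']).as_matrix(); T[:3,3]=p['origin']; return T
def cloud(n,d,T=None):
    p=vision.camera_params(n); T=cam_T(n) if T is None else T
    f=192/np.tan(np.radians(p['fov_y']/2))
    v,u=np.mgrid[0:384,0:512].astype(float)
    P=np.stack([(u-p['cx'])/f*d,-(v-p['cy'])/f*d,-d],-1)
    W=P@T[:3,:3].T+T[:3,3]; W[d<=0]=np.nan; return W
def project(n,X,T=None):
    p=vision.camera_params(n); T=cam_T(n) if T is None else T
    f=192/np.tan(np.radians(p['fov_y']/2))
    c=(np.asarray(X)-T[:3,3])@T[:3,:3]
    return np.stack([p['cx']+f*c[...,0]/-c[...,2],p['cy']-f*c[...,1]/-c[...,2]],-1)
def ray(n,u,v,z,T=None):
    p=vision.camera_params(n); T=cam_T(n) if T is None else T
    f=192/np.tan(np.radians(p['fov_y']/2))
    r=T[:3,:3]@np.array([(u-p['cx'])/f,-(v-p['cy'])/f,-1]); return T[:3,3]+r*(z-T[2,3])/r[2]
def snap(n,tag):
    o=ctrl.get_obs(); T=cam_T(n,o); im,d=vision.camera(n)
    cv2.imwrite(f"pics/{tag}.png",im[:,:,::-1]); np.savez(f"pics/{tag}.npz",im=im,d=d,T=T); return im,d,T
def zoom(im,u0,u1,v0,v1,s,name):
    cv2.imwrite(f"pics/{name}.png",cv2.resize(im[v0:v1,u0:u1,::-1],None,fx=s,fy=s,interpolation=cv2.INTER_CUBIC))
E
python3 - <<'E'
from h import *
for n in('top','side'):
    d=np.load(f'pics/{n}0_d.npy'); W=cloud(n,d)
    pts={'top':[(220,220),(140,180),(330,140),(160,240),(199,267),(275,181),(189,177),(316,236),(355,176),(131,202)],'side':[(208,141),(240,235),(290,196),(270,145),(230,170),(318,258)]}[n]
    for u,v in pts: print(n,u,v,W[v,u].round(4))
im=np.load('pics/top0_i.npy'); zoom(im,90,350,130,300,3,'top0z')
E
```

```text
top 220 220 [0.4622 0.0544 0.0013]
top 140 180 [0.588  0.2995 0.0054]
top 330 140 [ 0.705  -0.2848 -0.0038]
top 160 240 [0.4045 0.2322 0.0096]
top 199 267 [0.3242 0.1147 0.0116]
top 275 181 [ 0.5731 -0.1122  0.0285]
top 189 177 [0.5879 0.1429 0.0384]
top 316 236 [ 0.4061 -0.2228  0.0726]
top 355 176 [ 0.5833 -0.3482  0.0319]
top 131 202 [0.521  0.3259 0.0019]
side 208 141 [0.4012 0.2214 0.0111]
side 240 235 [ 0.4109 -0.2489  0.0547]
side 290 196 [ 0.587  -0.1151  0.0275]
side 270 145 [0.5884 0.119  0.0357]
side 230 170 [0.445  0.0677 0.0033]
side 318 258 [ 0.5911 -0.3535  0.0307]
```

View pics/top0z.png

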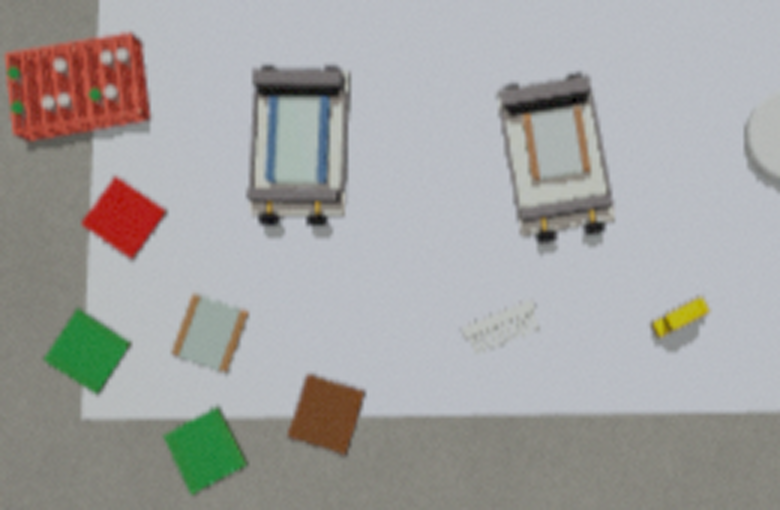

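```bash
cat >> h.py <<'E'
def plan(x,y,z,yaw_deg,nmax=0.038,pitch=0,roll=180):
    o=ctrl.get_obs(); T=pose_tool(o)
    Rg=R.from_euler('xyz',[roll,pitch,yaw_deg],degrees=True); R0=R.from_matrix(T[:3,:3])
    dp=np.array([x,y,z])-T[:3,3]; rv=(R0.inv()*Rg).as_rotvec(degrees=True)
    n=max(int(np.ceil(np.linalg.norm(dp)/nmax)),int(np.ceil(np.linalg.norm(rv)/6.8)),1)
    print('t',round(o['time_s'],2),'pos',o['ee_pos'].round(4),'rpy',np.degrees(o['eef_rot']).round(2),'F',o['force'].round(1),'w',round(o['grip_width'],4))
    print('n',n,'turn/row',(rv/n).round(2),'total turn',rv.round(2))
    for i in range(n):
        Ri=R0*R.from_rotvec(rv*i/n,degrees=True)
        print(i,(Ri.inv().apply(dp)/n*1000).round(1),'mm')
E
python3 - <<'E'
from h import *
plan(0.49,-0.17,0.205,11)
E
```

```text
t 0.1 pos [ 0.2023 -0.5112  0.205 ] rpy [-179.95   -0.     21.59] F [ 0.8 -0.3  0. ] w 0.0942
n 12 turn/row [-0.    0.    0.88] total turn [-0.05  0.   10.59]
0 [ 32.8 -17.6   0. ] mm
1 [ 32.5 -18.1   0. ] mm
2 [ 32.2 -18.6   0. ] mm
3 [ 31.9 -19.1   0. ] mm
4 [ 31.6 -19.6   0. ] mm
5 [ 31.3 -20.1   0. ] mm
6 [ 31.  -20.6   0. ] mm
7 [ 30.7 -21.    0. ] mm
8 [ 30.3 -21.5   0. ] mm
9 [ 30. -22.   0.] mm
10 [ 29.7 -22.4   0. ] mm
11 [ 29.3 -22.9   0. ] mm
```

Request:
step_arm:
  steps:
    - {"x": 0.0325, "y": -0.018, "z": 0, "az": 0.9}
    - {"x": 0.0325, "y": -0.0185, "z": 0, "az": 0.9}
    - {"x": 0.032, "y": -0.019, "z": 0, "az": 0.9}
    - {"x": 0.032, "y": -0.019, "z": 0, "az": 0.9}
    - {"x": 0.0315, "y": -0.02, "z": 0, "az": 0.9}

```text
validation failed for argument at $.st...
```

Request:
step_arm:
  steps:
    - {"x": 0.031, "y": -0.02, "az": 0.9}
    - {"x": 0.031, "y": -0.021, "az": 0.9}
    - {"x": 0.0305, "y": -0.021, "az": 0.9}
    - {"x": 0.03, "y": -0.022, "az": 0.9}
    - {"x": 0.03, "y": -0.022, "az": 0.9}

```text
validation failed for argument at $.st...
```

Request:
step_arm:
  steps:
    - {"x": 0.03, "y": -0.022, "az": 0.9}
    - {"x": 0.03, "y": -0.023, "az": 0.9}
    - {"x": 0}

```text
validation failed for argument at $.st...
```

Run:
```python
from h import *
plan(0.49,-0.17,0.205,11)
im,d,T=snap('wrist','w1')
```

```text
t 0.1 pos [ 0.2023 -0.5112  0.205 ] rpy [-179.95   -0.     21.59] F [ 0.8 -0.3  0. ] w 0.0942
n 12 turn/row [-0.    0.    0.88] total turn [-0.05  0.   10.59]
0 [ 32.8 -17.6   0. ] mm
1 [ 32.5 -18.1   0. ] mm
2 [ 32.2 -18.6   0. ] mm
3 [ 31.9 -19.1   0. ] mm
4 [ 31.6 -19.6   0. ] mm
5 [ 31.3 -20.1   0. ] mm
6 [ 31.  -20.6   0. ] mm
7 [ 30.7 -21.    0. ] mm
8 [ 30.3 -21.5   0. ] mm
9 [ 30. -22.   0.] mm
10 [ 29.7 -22.4   0. ] mm
11 [ 29.3 -22.9   0. ] mm
```

View pics/w1.png

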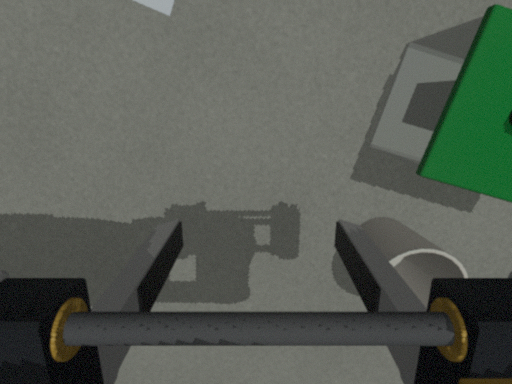

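Request:
step_arm:
  steps:
    - {"x": 0.0325, "y": -0.018, "z": 0, "ax": 0, "ay": 0, "az": 0.9, "claw": 0.094}

```text
time_s: 0.23
ee_pos: [0.2237, -0.4847, 0.2044]
eef_rot: [-3.14, 0.001, 0.358]
force: [0.9, -0.0, 0.0]
grip_width: 0.0942
```

Request:
step_arm:
  steps:
    - {"x": 0.0325, "y": -0.0185, "z": 0, "ax": 0, "ay": 0, "az": 0.9, "claw": 0.094}
    - {"x": 0.032, "y": -0.019, "z": 0, "ax": 0, "ay": 0, "az": 0.9, "claw": 0.094}
    - {"x": 0.032, "y": -0.019, "z": 0, "ax": 0, "ay": 0, "az": 0.9, "claw": 0.094}
    - {"x": 0.0315, "y": -0.02, "z": 0, "ax": 0, "ay": 0, "az": 0.9, "claw": 0.094}
    - {"x": 0.031, "y": -0.02, "z": 0, "ax": 0, "ay": 0, "az": 0.9, "claw": 0.094}

```text
time_s: 0.65
ee_pos: [0.3459, -0.3368, 0.2029]
eef_rot: [-3.138, 0.001, 0.269]
force: [1.1, -0.6, -0.4]
grip_width: 0.0939
```

Request:
step_arm:
  steps:
    - {"x": 0.0325, "y": -0.021, "z": 0, "ax": 0, "ay": 0, "az": 0.9, "claw": 0.094}
    - {"x": 0.032, "y": -0.022, "z": 0, "ax": 0, "ay": 0, "az": 0.9, "claw": 0.094}
    - {"x": 0.032, "y": -0.022, "z": 0, "ax": 0, "ay": 0, "az": 0.9, "claw": 0.094}
    - {"x": 0.0315, "y": -0.022, "z": 0, "ax": 0, "ay": 0, "az": 0.9, "claw": 0.094}
    - {"x": 0.031, "y": -0.022, "z": 0, "ax": 0, "ay": 0, "az": 0.9, "claw": 0.094}

```text
time_s: 1.07
ee_pos: [0.4792, -0.1849, 0.2031]
eef_rot: [-3.138, 0.002, 0.186]
force: [0.7, -0.9, -0.6]
grip_width: 0.0941
```

Request:
step_arm:
  steps:
    - {"x": 0.012, "y": -0.008, "z": 0, "ax": 0, "ay": 0, "az": 0, "claw": 0.094}
    - {"x": 0, "y": 0, "z": 0, "ax": 0, "ay": 0, "az": 0, "claw": 0.094}

```text
time_s: 1.23
ee_pos: [0.493, -0.1691, 0.2025]
eef_rot: [-3.137, 0.002, 0.19]
force: [-0.8, 0.2, -0.5]
grip_width: 0.094
```

Run:
```python
from h import *
plan(0.49,-0.17,0.205,11)
im,d,T=snap('wrist','w1b')
```

```text
t 1.23 pos [ 0.493  -0.1691  0.2025] rpy [-1.7973e+02  1.2000e-01  1.0900e+01] F [-0.8  0.2 -0.5] w 0.094
n 1 turn/row [-0.27  0.12 -0.1 ] total turn [-0.27  0.12 -0.1 ]
0 [-3.1  0.4 -2.5] mm
```

View pics/w1b.png

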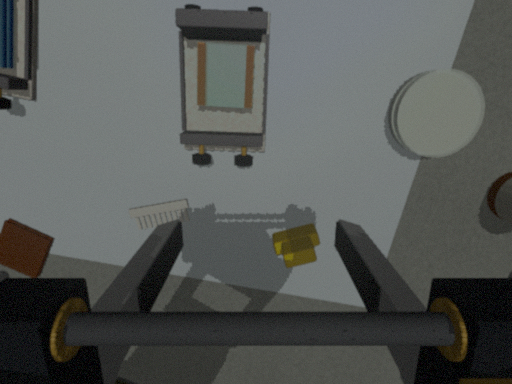

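Run:
```python
from h import *
f=np.load('pics/w1b.npz'); im,d,T=f['im'],f['d'],f['T']; W=cloud('wrist',d,T)
print('bench',np.nanmedian(W[170:200,330:380,2]),np.nanstd(W[170:200,330:380,2]), 'bench near stand',np.nanmedian(W[20:140,300:340,2]))
print('pile top z',np.nanmedian(W[60:95,212:240,2]), 'gap floor',W[113:127,205:240,2].mean(), 'wall', W[137:143,200:250,2].mean(),'holder',np.nanmedian(W[13:20,190:260,2]))
zoom(im,165,285,0,175,4,'w1b_st'); zoom(im,255,345,205,280,6,'w1b_bl')
# block top by depth
s=W[205:280,255:345]; m=(s[...,2]>0.062)
p=s[m]; print('blk top',m.sum(),p.mean(0),cv2.minAreaRect(p[:,:2].astype(np.float32)*1000))
hsv=cv2.cvtColor(im,cv2.COLOR_RGB2HSV)
```

```text
bench 0.0005125410934751495 0.0007571682656964502 bench near stand 0.00047840579645150316
pile top z 0.030022142108697192 gap floor nan wall 0.04011578952810247 holder 0.039918247474742374
blk top 865 [ 0.44909469 -0.22462401  0.12672698] ((454.00213623046875, -217.35630798339844), (110.11063385009766, 36.69386291503906), 17.74596405029297)
```

View pics/w1b_st.png

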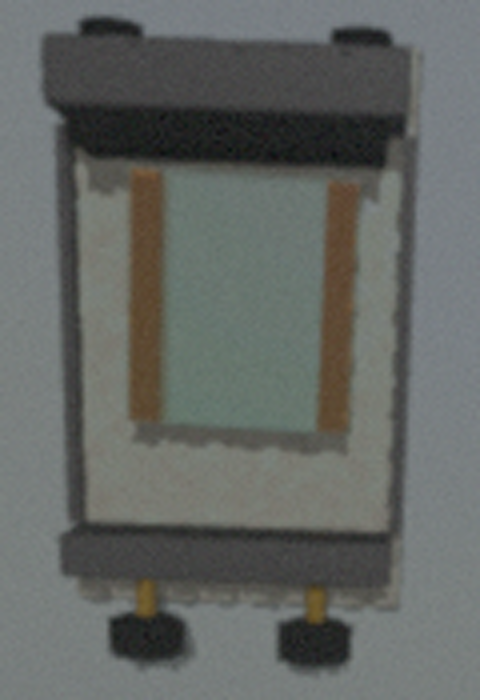

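View pics/w1b_bl.png

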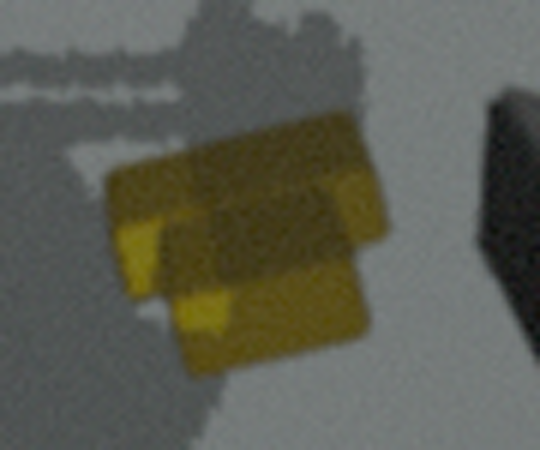

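```bash
cat >> h.py <<'E'
def rect(W,u0,u1,v0,v1,z0,z1,name,T=None,cam='wrist'):
    s=W[v0:v1,u0:u1]; m=((s[...,2]>z0)&(s[...,2]<z1)).astype(np.uint8)
    n,l,st,_=cv2.connectedComponentsWithStats(m,connectivity=4); k=1+np.argmax(st[1:,4]); p=s[l==k]
    (cx,cy),(a,b),an=cv2.minAreaRect(p[:,:2].astype(np.float32)*1000)
    print(name,'n',len(p),'c',round(cx,1),round(cy,1),'size',round(a,1),round(b,1),'ang',round(an,1),'z',np.median(p[:,2]).round(4)); return p,l==k
E
python3 - <<'E'
from h import *
f=np.load('pics/w1b.npz'); im,d,T=f['im'],f['d'],f['T']; W=cloud('wrist',d,T)
rect(W,170,280,30,115,.026,.034,'pile')
rect(W,170,280,120,160,.036,.044,'wall')
rect(W,170,280,0,45,.036,.044,'holder')
rect(W,255,345,205,280,.064,.073,'blk stem')
rect(W,255,345,205,280,.030,.038,'blk shoulder')
for z,pts in {.03:[(131,170),(358,184),(348,432),(131,418)],.04:[(44,36),(408,50),(390,585),(62,572)]}.items():
    q=[ray('wrist',165+(u+.5)/4-.5,(v+.5)/4-.5,z,T)[:2] for u,v in pts]; q=np.array(q)*1000
    print(z,q.round(1).tolist(),'c',q.mean(0).round(1),'sides',np.linalg.norm(np.roll(q,-1,0)-q,axis=1).round(1))
    e=q[0]-q[3]; g=q[1]-q[2]; h=q[0]-q[1];k=q[3]-q[2]; print(*[np.degrees(np.arctan2(a[1],a[0])).round(2) for a in (e,g,h,k)])
E
```

```text
pile n 3697 c 584.5 -114.7 size 64.0 60.2 ang 7.5 z 0.03
wall n 945 c 519.1 -122.6 size 12.2 89.0 ang 8.9 z 0.04
holder n 2270 c 631.5 -104.9 size 24.4 90.3 ang 8.6 z 0.0395
blk stem n 486 c 410.8 -231.1 size 18.4 35.9 ang 25.1 z 0.0676
blk shoulder n 292 c 411.1 -230.9 size 18.6 55.6 ang 28.4 z 0.0336
0.03 [[611.3, -82.5], [618.9, -140.0], [557.9, -148.8], [550.5, -90.8]] c [ 584.6 -115.5] sides [58.  61.6 58.5 61.3]
7.73 8.13 97.56 97.28
0.04 [[635.7, -59.9], [649.2, -146.8], [521.0, -167.4], [507.7, -79.7]] c [ 578.4 -113.5] sides [ 87.9 129.9  88.7 129.6]
8.77 9.12 98.8 98.63
```

Run:
```python
from h import *
plan(0.41,0.23,0.15,-19)
```

```text
t 1.28 pos [ 0.4922 -0.1699  0.2024] rpy [-1.7973e+02  1.3000e-01  1.0880e+01] F [ 0.6 -0.3  0.6] w 0.0943
n 11 turn/row [-0.02  0.02  2.72] total turn [-0.23  0.2  29.88]
0 [ -0.5 -37.1   4.9] mm
1 [ -2.2 -37.    4.9] mm
2 [ -4.  -36.9   4.9] mm
3 [ -5.7 -36.7   4.9] mm
4 [ -7.5 -36.3   4.9] mm
5 [ -9.2 -35.9   4.9] mm
6 [-10.9 -35.5   4.8] mm
7 [-12.5 -34.9   4.8] mm
8 [-14.2 -34.3   4.8] mm
9 [-15.8 -33.6   4.8] mm
10 [-17.4 -32.8   4.8] mm
```

Request:
step_arm:
  steps:
    - {"x": -0.001, "y": -0.037, "z": 0.003, "ax": 0, "ay": 0, "az": 2.7, "claw": 0.094}
    - {"x": -0.002, "y": -0.037, "z": 0.003, "ax": 0, "ay": 0, "az": 2.7, "claw": 0.094}
    - {"x": -0.004, "y": -0.037, "z": 0.003, "ax": 0, "ay": 0, "az": 2.7, "claw": 0.094}
    - {"x": -0.006, "y": -0.037, "z": 0.004, "ax": 0, "ay": 0, "az": 2.7, "claw": 0.094}
    - {"x": -0.0075, "y": -0.0365, "z": 0.005, "ax": 0, "ay": 0, "az": 2.7, "claw": 0.094}

```text
time_s: 1.7
ee_pos: [0.4515, 0.009, 0.1838]
eef_rot: [-3.139, 0.004, -0.066]
force: [1.1, 0.9, -0.2]
grip_width: 0.0937
```

Request:
step_arm:
  steps:
    - {"x": -0.009, "y": -0.036, "z": 0.005, "ax": 0, "ay": 0, "az": 2.7, "claw": 0.094}
    - {"x": -0.011, "y": -0.0355, "z": 0.006, "ax": 0, "ay": 0, "az": 2.7, "claw": 0.094}
    - {"x": -0.0125, "y": -0.035, "z": 0.006, "ax": 0, "ay": 0, "az": 2.7, "claw": 0.094}
    - {"x": -0.014, "y": -0.034, "z": 0.006, "ax": 0, "ay": 0, "az": 2.7, "claw": 0.094}
    - {"x": -0.016, "y": -0.0335, "z": 0.006, "ax": 0, "ay": 0, "az": 2.7, "claw": 0.094}

```text
time_s: 2.12
ee_pos: [0.4147, 0.1933, 0.155]
eef_rot: [-3.14, 0.002, -0.321]
force: [0.0, -0.2, -0.6]
grip_width: 0.0936
```

Request:
step_arm:
  steps:
    - {"x": -0.0175, "y": -0.033, "z": 0.006, "ax": 0, "ay": 0, "az": 2.7, "claw": 0.094}
    - {"x": 0, "y": 0, "z": 0, "ax": 0, "ay": 0, "az": 0, "claw": 0.094}

```text
time_s: 2.28
ee_pos: [0.4065, 0.2337, 0.148]
eef_rot: [-3.14, 0.003, -0.373]
force: [1.4, -0.5, -0.1]
grip_width: 0.094
```

Run:
```python
from h import *
plan(0.41,0.23,0.15,-19)
im,d,T=snap('wrist','w2'); W=cloud('wrist',d,T)
print(ctrl.get_obs()['joint_vel'].round(3))
```

```text
t 2.28 pos [0.4065 0.2337 0.148 ] rpy [-179.92    0.19  -21.35] F [ 1.4 -0.5 -0.1] w 0.094
n 1 turn/row [-0.08  0.19 -2.35] total turn [-0.08  0.19 -2.35]
0 [ 4.6  2.2 -2. ] mm
[-0.071 -0.023  0.008 -0.011  0.011 -0.09 ]
```

View pics/w2.png

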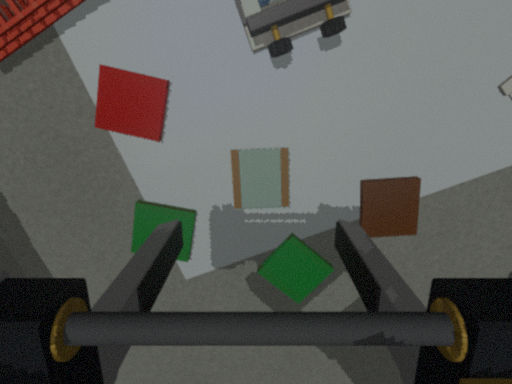

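Run:
```python
from h import *
f=np.load('pics/w2.npz'); im,d,T=f['im'],f['d'],f['T']; W=cloud('wrist',d,T)
print('bench',np.nanmedian(W[90:130,190:230,2]))
p,m=rect(W,215,305,135,222,.0055,.014,'spare')
zoom(im,215,305,130,225,6,'w2z')
```

```text
bench 0.000648858849127687
spare n 3462 c 402.4 232.7 size 60.0 64.3 ang 70.9 z 0.0101
```

View pics/w2z.png

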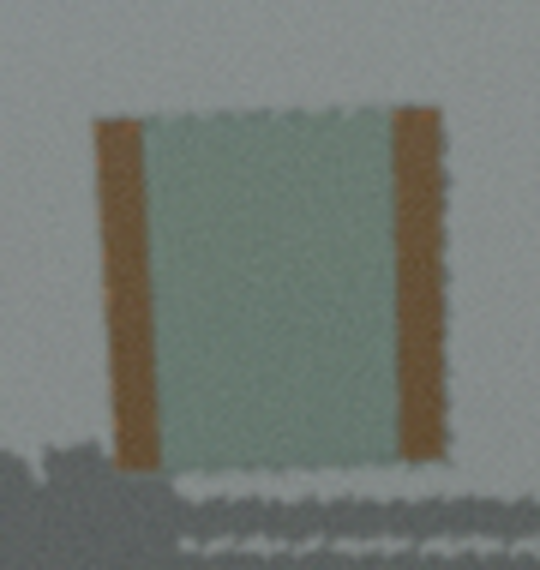

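Run:
```python
from h import *
plan(0.4024,0.2327,0.03,-19.1)
```

```text
t 2.33 pos [0.4071 0.2317 0.1484] rpy [-1.7995e+02  1.7000e-01 -2.1210e+01] F [ 1.4 -0.5 -0.2] w 0.0941
n 4 turn/row [-0.01  0.04 -0.53] total turn [-0.05  0.17 -2.11]
0 [-1.1  0.2 29.6] mm
1 [-1.1  0.2 29.6] mm
2 [-1.2  0.2 29.6] mm
3 [-1.2  0.2 29.6] mm
```

Request:
step_arm:
  steps:
    - {"x": -0.001, "y": 0, "z": 0.029, "ax": 0, "ay": 0, "az": -0.6, "claw": 0.094}
    - {"x": -0.001, "y": 0, "z": 0.029, "ax": 0, "ay": 0, "az": -0.6, "claw": 0.094}
    - {"x": -0.001, "y": 0, "z": 0.029, "ax": 0, "ay": 0, "az": -0.5, "claw": 0.094}
    - {"x": -0.001, "y": 0, "z": 0.027, "ax": 0, "ay": 0, "az": -0.5, "claw": 0.094}
    - {"x": 0, "y": 0, "z": 0, "ax": 0, "ay": 0, "az": 0, "claw": 0.094}

```text
time_s: 2.75
ee_pos: [0.4065, 0.2263, 0.0331]
eef_rot: [-3.137, -0.002, -0.331]
force: [-0.6, -0.4, -0.7]
grip_width: 0.0937
```

Run:
```python
from h import *
plan(0.4024,0.2327,0.003,-19.1)
f=snap('wrist','w3'); W=cloud('wrist',f[1],f[2])
rect(W,200,330,100,250,.0055,.014,'spare')
```

```text
t 2.75 pos [0.4065 0.2263 0.0331] rpy [-1.7976e+02 -1.3000e-01 -1.8940e+01] F [-0.6 -0.4 -0.7] w 0.0937
n 1 turn/row [-0.24 -0.13  0.16] total turn [-0.24 -0.13  0.16]
0 [-6.  -4.6 30.1] mm
spare n 6018 c 409.4 230.3 size 60.0 50.3 ang 70.9 z 0.0101
```

View pics/w3.png

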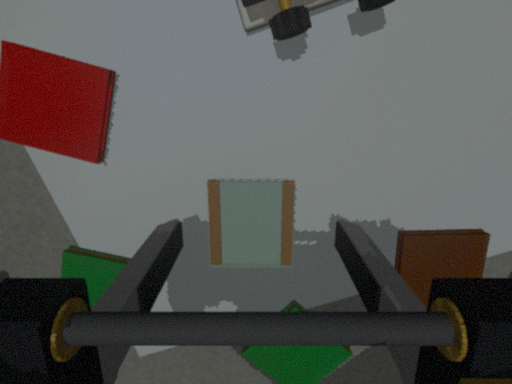

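Run:
```python
from h import *
f=np.load('pics/w3.npz'); W=cloud('wrist',f['d'],f['T'])
rect(W,195,320,165,278,.0055,.014,'spare')
plan(0.4024,0.2327,0.015,-19.1)
```

```text
spare n 7521 c 402.7 232.6 size 60.0 64.5 ang 70.9 z 0.0101
t 2.8 pos [0.4076 0.2267 0.0354] rpy [-179.68   -0.22  -18.98] F [0.1 0.3 1.1] w 0.0941
n 1 turn/row [-0.32 -0.22  0.12] total turn [-0.32 -0.22  0.12]
0 [-6.9 -3.9 20.4] mm
```

Request:
step_arm:
  steps:
    - {"x": -0.006, "y": -0.004, "z": 0.004, "ax": -0.2, "ay": 0, "az": 0, "claw": 0.094}
    - {"x": 0, "y": 0, "z": 0.006, "ax": 0, "ay": 0, "az": 0, "claw": 0.094}
    - {"x": 0, "y": 0, "z": 0.006, "ax": 0, "ay": 0, "az": 0, "claw": 0.094}
    - {"x": 0, "y": 0, "z": 0, "ax": 0, "ay": 0, "az": 0, "claw": 0.094}

```text
time_s: 3.13
ee_pos: [0.4064, 0.2317, 0.0235]
eef_rot: [-3.135, -0.009, -0.335]
force: [-0.6, -0.6, -0.2]
grip_width: 0.094
```

Run:
```python
from h import *
plan(0.4026,0.2327,0.003,-19.1)
```

```text
t 3.13 pos [0.4064 0.2317 0.0235] rpy [-179.63   -0.52  -19.17] F [-0.6 -0.6 -0.2] w 0.094
n 1 turn/row [-0.37 -0.52 -0.07] total turn [-0.37 -0.52 -0.07]
0 [-4.1  0.4 20.4] mm
```

Request:
step_arm:
  steps:
    - {"x": -0.004, "y": 0, "z": 0.006, "ax": -0.4, "ay": -0.5, "az": 0, "claw": 0.094}
    - {"x": -0.001, "y": 0, "z": 0.006, "ax": 0, "ay": 0, "az": 0, "claw": 0.094}
    - {"x": 0, "y": 0, "z": 0.005, "ax": 0, "ay": 0, "az": 0, "claw": 0.094}
    - {"x": 0, "y": 0, "z": 0, "ax": 0, "ay": 0, "az": 0, "claw": 0.094}

```text
time_s: 3.47
ee_pos: [0.4022, 0.234, 0.0063]
eef_rot: [-3.141, -0.001, -0.334]
force: [0.1, 0.4, -0.2]
grip_width: 0.0939
```

Run:
```python
from h import *
plan(0.4026,0.2327,0.003,-19.1)
```

```text
t 3.47 pos [0.4022 0.234  0.0063] rpy [-1.7996e+02 -9.0000e-02 -1.9140e+01] F [ 0.1  0.4 -0.2] w 0.0939
n 1 turn/row [-0.04 -0.09 -0.04] total turn [-0.04 -0.09 -0.04]
0 [0.8 1.1 3.3] mm
```

Request:
step_arm:
  steps:
    - {"x": 0.0005, "y": 0.001, "z": 0.0035, "ax": 0, "ay": 0, "az": 0, "claw": 0.094}
    - {"x": 0, "y": 0, "z": 0, "ax": 0, "ay": 0, "az": 0, "claw": 0.064}
    - {"x": 0, "y": 0, "z": 0, "ax": 0, "ay": 0, "az": 0, "claw": 0.05}
    - {"x": 0, "y": 0, "z": 0, "ax": 0, "ay": 0, "az": 0, "claw": 0.05}
  grip_force: 20

```text
time_s: 3.8
ee_pos: [0.4022, 0.2328, 0.0021]
eef_rot: [-3.141, -0.001, -0.334]
force: [0.2, -0.4, 0.2]
grip_width: 0.0775
```

Request:
step_arm:
  steps:
    - {"x": 0, "y": 0, "z": 0, "ax": 0, "ay": 0, "az": 0, "claw": 0.05}
    - {"x": 0, "y": 0, "z": 0, "ax": 0, "ay": 0, "az": 0, "claw": 0.05}

```text
time_s: 3.97
ee_pos: [0.4024, 0.2328, 0.0023]
eef_rot: [-3.141, -0.001, -0.334]
force: [0.0, -0.2, -0.5]
grip_width: 0.0642
```

Run:
```python
from h import *
plan(0.4026,0.2327,0.003,-19.1)
f=snap('wrist','w4'); W=cloud('wrist',f[1],f[2])
```

```text
t 3.97 pos [0.4024 0.2328 0.0023] rpy [-1.7997e+02 -8.0000e-02 -1.9130e+01] F [ 0.  -0.2 -0.5] w 0.0642
n 1 turn/row [-0.03 -0.08 -0.03] total turn [-0.03 -0.08 -0.03]
0 [ 0.2  0.  -0.7] mm
```

View pics/w4.png

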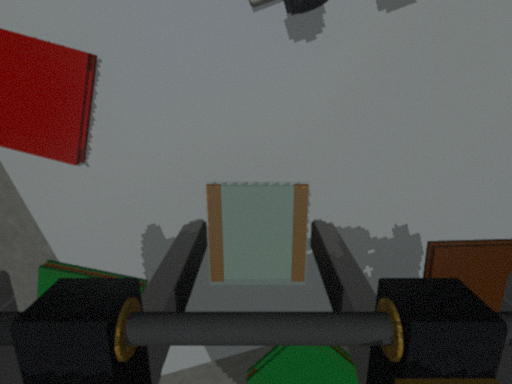

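Request:
step_arm:
  steps:
    - {"x": 0, "y": 0, "z": 0, "ax": 0, "ay": 0, "az": 0, "claw": 0.05}
    - {"x": 0, "y": 0, "z": 0, "ax": 0, "ay": 0, "az": 0, "claw": 0.05}
    - {"x": 0, "y": 0, "z": 0, "ax": 0, "ay": 0, "az": 0, "claw": 0.05}

```text
time_s: 4.27
ee_pos: [0.4024, 0.2328, 0.0025]
eef_rot: [-3.141, -0.002, -0.334]
force: [-0.5, -0.8, 0.1]
grip_width: 0.0597
```

Request:
step_arm:
  steps:
    - {"x": 0, "y": 0, "z": -0.02, "ax": 0, "ay": 0, "az": 0, "claw": 0.05}
    - {"x": 0, "y": 0, "z": -0.03, "ax": 0, "ay": 0, "az": 0, "claw": 0.05}
    - {"x": 0, "y": 0, "z": -0.03, "ax": 0, "ay": 0, "az": 0, "claw": 0.05}
    - {"x": 0, "y": 0, "z": -0.02, "ax": 0, "ay": 0, "az": 0, "claw": 0.05}
    - {"x": 0, "y": 0, "z": 0, "ax": 0, "ay": 0, "az": 0, "claw": 0.05}

```text
time_s: 4.68
ee_pos: [0.401, 0.2322, 0.1052]
eef_rot: [3.139, 0.002, -0.334]
force: [0.1, 0.9, -0.3]
grip_width: 0.0594
```

Run:
```python
from h import *
f=snap('wrist','w5'); W=cloud('wrist',f[1],f[2])
plan(0.5845,-0.1147,0.11,7.6)
T=f[2]; Tt=pose_tool(); print('TCP px',project('wrist',Tt[:3,3],T))
```

```text
t 4.73 pos [0.4005 0.2319 0.1035] rpy [ 1.7979e+02  1.7000e-01 -1.9140e+01] F [ 0.6  0.1 -0.2] w 0.0598
n 11 turn/row [ 0.02  0.02 -2.43] total turn [  0.17   0.21 -26.74]
0 [26.1 24.3 -0.6] mm
1 [25.1 25.4 -0.6] mm
2 [24.  26.4 -0.6] mm
3 [22.8 27.4 -0.6] mm
4 [21.7 28.4 -0.6] mm
5 [20.4 29.2 -0.6] mm
6 [19.2 30.1 -0.6] mm
7 [17.9 30.9 -0.6] mm
8 [16.6 31.6 -0.6] mm
9 [15.2 32.3 -0.6] mm
10 [13.8 32.9 -0.6] mm
TCP px [257.67600715 232.30667398]
```

View pics/w5.png

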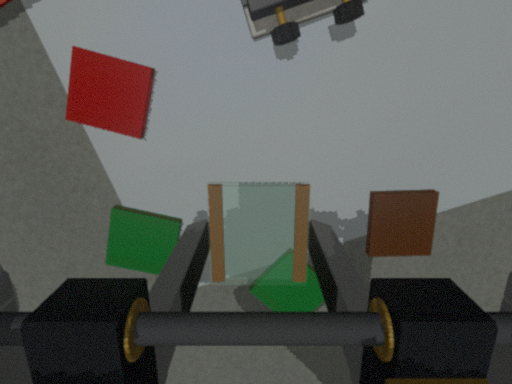

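```bash
cat >> h.py <<'E'
def held(n):
    f=np.load(f'pics/{n}.npz'); p=vision.camera_params('wrist'); W=cloud('wrist',f['d'],p['mount'])
    s=W[165:300,195:325]; m=((np.abs(s[...,2]+.008)<.006)&(np.abs(s[...,1])<.033)).astype(np.uint8)
    k,l,st,_=cv2.connectedComponentsWithStats(m,connectivity=4); q=s[l==1+np.argmax(st[1:,4])]
    (cx,cy),(a,b),an=cv2.minAreaRect(q[:,:2].astype(np.float32)*1000)
    print('held in tool: c',cx,cy,'size',a,b,'ang',an,'z',np.median(q[:,2]), 'x pct',np.percentile(q[:,0],[.5,99.5])*1000)
    A=np.c_[q[:,:2],np.ones(len(q))]; print('tilt',np.linalg.lstsq(A,q[:,2],rcond=None)[0])
E
python3 - <<'E'
from h import *
held('w5')
E
```

```text
held in tool: c 0.11540985107421875 0.054500579833984375 size 65.93927001953125 65.25045776367188 ang 89.67768859863281 z -0.0077392028339565155 x pct [-31.60204265  32.31317994]
tilt [ 0.00451278  0.00038488 -0.00775709]
```

Request:
step_arm:
  steps:
    - {"x": 0.026, "y": 0.024, "z": -0.001, "ax": 0, "ay": 0, "az": -2.4, "claw": 0.05}
    - {"x": 0.025, "y": 0.0255, "z": -0.001, "ax": 0, "ay": 0, "az": -2.4, "claw": 0.05}
    - {"x": 0.024, "y": 0.0265, "z": -0.001, "ax": 0, "ay": 0, "az": -2.4, "claw": 0.05}
    - {"x": 0.023, "y": 0.0275, "z": -0.001, "ax": 0, "ay": 0, "az": -2.4, "claw": 0.05}
    - {"x": 0.022, "y": 0.0285, "z": -0.001, "ax": 0, "ay": 0, "az": -2.4, "claw": 0.05}

```text
time_s: 5.15
ee_pos: [0.483, 0.073, 0.1023]
eef_rot: [3.138, 0.01, -0.107]
force: [0.7, -0.1, -1.7]
grip_width: 0.0598
```

Request:
step_arm:
  steps:
    - {"x": 0.0205, "y": 0.029, "z": -0.001, "ax": 0, "ay": 0, "az": -2.4, "claw": 0.05}
    - {"x": 0.019, "y": 0.03, "z": -0.001, "ax": 0, "ay": 0, "az": -2.4, "claw": 0.05}
    - {"x": 0.018, "y": 0.031, "z": 0, "ax": 0, "ay": 0, "az": -2.4, "claw": 0.05}
    - {"x": 0.016, "y": 0.031, "z": 0, "ax": 0, "ay": 0, "az": -2.4, "claw": 0.05}
    - {"x": 0.01, "y": 0.02, "z": 0, "ax": 0, "ay": 0, "az": -2.4, "claw": 0.05}

```text
time_s: 5.57
ee_pos: [0.5631, -0.0803, 0.0946]
eef_rot: [-3.141, 0.02, 0.112]
force: [0.3, 0.2, -0.5]
grip_width: 0.0596
```

Run:
```python
from h import *
plan(0.5845,-0.1147,0.11,7.6)
```

```text
t 5.57 pos [ 0.5631 -0.0803  0.0946] rpy [-179.97    1.15    6.39] F [ 0.3  0.2 -0.5] w 0.0596
n 2 turn/row [-0.02  0.57 -0.6 ] total turn [-0.04  1.15 -1.21]
0 [ 8.6 18.3 -7.9] mm
1 [ 8.5 18.4 -7.8] mm
```

Request:
step_arm:
  steps:
    - {"x": 0.009, "y": 0.018, "z": -0.004, "ax": 0, "ay": 0.6, "az": -0.6, "claw": 0.05}
    - {"x": 0.008, "y": 0.016, "z": -0.002, "ax": 0, "ay": 0.5, "az": -0.6, "claw": 0.05}
    - {"x": 0, "y": 0, "z": 0, "ax": 0, "ay": 0, "az": 0, "claw": 0.05}
    - {"x": 0, "y": 0, "z": 0, "ax": 0, "ay": 0, "az": 0, "claw": 0.05}

```text
time_s: 5.9
ee_pos: [0.5833, -0.1182, 0.0912]
eef_rot: [-3.138, 0.009, 0.131]
force: [0.8, 1.0, -0.6]
grip_width: 0.0597
```

Run:
```python
from h import *
plan(0.5842,-0.1147,0.06,7.6)
f=snap('wrist','w6')
```

```text
t 5.9 pos [ 0.5833 -0.1182  0.0912] rpy [-179.77    0.54    7.5 ] F [ 0.8  1.  -0.6] w 0.0597
n 1 turn/row [-0.23  0.54 -0.1 ] total turn [-0.23  0.54 -0.1 ]
0 [ 1.7 -3.2 31.2] mm
```

View pics/w6.png

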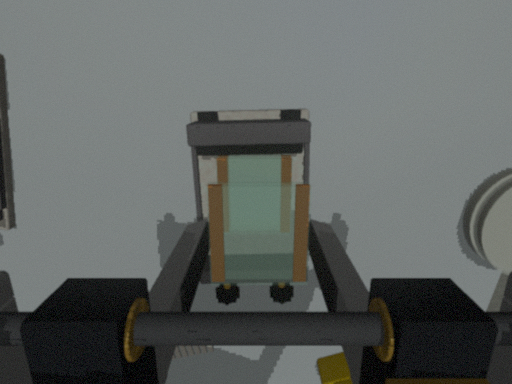

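Run:
```python
from h import *
f=np.load('pics/w6.npz'); W=cloud('wrist',f['d'],f['T']); T=f['T']
rect(W,170,330,100,165,.036,.044,'holder')
# pile strip outer edges at image row ~170 (far part, z=.03)
im=f['im']; zoom(im,180,330,100,300,3,'w6z')
plan(0.5842,-0.1147,0.06,7.6)
```

```text
holder n 3711 c 632.0 -104.8 size 23.9 89.9 ang 9.0 z 0.0396
t 5.95 pos [ 0.5831 -0.1179  0.0911] rpy [-179.76    0.56    7.52] F [ 0.4 -1.  -1.4] w 0.0599
n 1 turn/row [-0.24  0.56 -0.08] total turn [-0.24  0.56 -0.08]
0 [ 1.8 -2.9 31.1] mm
```

View pics/w6z.png

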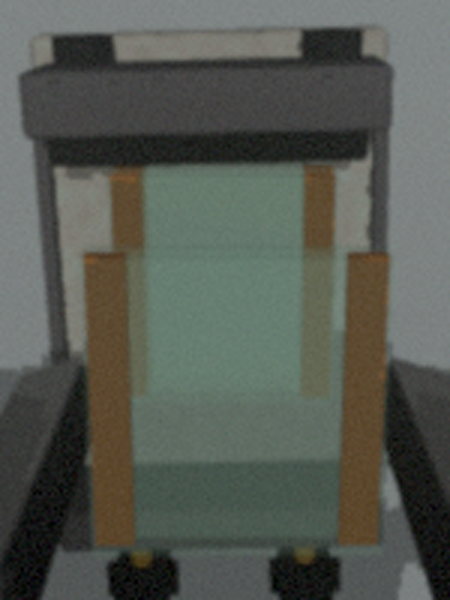

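Run:
```python
from h import *
T=np.load('pics/w6.npz')['T']
q=np.array([ray('wrist',180+(u+.5)/3-.5,100+(v+.5)/3-.5,.03,T)[:2] for u,v in [(112,172),(334,171),(332,397),(121,397)]])*1000
print(q.round(1).tolist(),np.linalg.norm(q[0]-q[1]))
a=(q[0]+q[1])/2; h=q[0]-q[1]; yaw=np.arctan2(h[1],h[0])-np.pi/2; print('yaw',np.degrees(yaw),'centre',a-32*np.array([np.cos(yaw),np.sin(yaw)]))
```

```text
[[613.6, -82.4], [621.3, -138.8], [558.9, -148.3], [551.2, -90.7]] 56.874709297813595
yaw 7.780448892772733 centre [ 585.79349891 -114.95276549]
```

Request:
step_arm:
  steps:
    - {"x": 0.002, "y": -0.0035, "z": 0.012, "ax": -0.2, "ay": 0.5, "az": 0, "claw": 0.05}
    - {"x": 0.001, "y": 0, "z": 0.014, "ax": 0, "ay": 0.1, "az": 0, "claw": 0.05}
    - {"x": 0, "y": 0, "z": 0.01, "ax": 0, "ay": 0, "az": 0, "claw": 0.05}
    - {"x": 0, "y": 0, "z": 0, "ax": 0, "ay": 0, "az": 0, "claw": 0.05}

```text
time_s: 6.28
ee_pos: [0.5835, -0.1104, 0.0514]
eef_rot: [-3.14, 0.002, 0.133]
force: [0.7, -0.2, -1.1]
grip_width: 0.0598
```

Run:
```python
from h import *
plan(0.5846,-0.1148,0.0325,7.65)
f=snap('wrist','w7')
plan(0.5846,-0.1148,0.0325,7.65)
```

```text
t 6.28 pos [ 0.5835 -0.1104  0.0514] rpy [-1.799e+02  1.100e-01  7.610e+00] F [ 0.7 -0.2 -1.1] w 0.0598
n 1 turn/row [-0.1   0.11 -0.04] total turn [-0.1   0.11 -0.04]
0 [ 0.5  4.5 18.9] mm
t 6.33 pos [ 0.5839 -0.1105  0.0524] rpy [-1.7992e+02  7.0000e-02  7.6100e+00] F [-0.   0.3 -0.3] w 0.0595
n 1 turn/row [-0.08  0.07 -0.04] total turn [-0.08  0.07 -0.04]
0 [ 0.2  4.3 19.8] mm
```

View pics/w7.png

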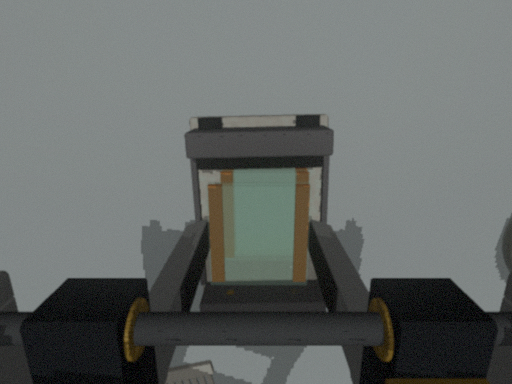

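Request:
step_arm:
  steps:
    - {"x": 0, "y": 0.004, "z": 0.003, "ax": 0, "ay": 0, "az": 0, "claw": 0.05}
    - {"x": 0, "y": 0, "z": 0.004, "ax": 0, "ay": 0, "az": 0, "claw": 0.05}
    - {"x": 0, "y": 0, "z": 0, "ax": 0, "ay": 0, "az": 0, "claw": 0.05}

```text
time_s: 6.58
ee_pos: [0.5848, -0.1142, 0.0461]
eef_rot: [-3.141, 0.0, 0.134]
force: [-0.3, 0.4, -1.1]
grip_width: 0.0596
```

Run:
```python
from h import *
plan(0.5846,-0.1148,0.0325,7.65)
```

```text
t 6.58 pos [ 0.5848 -0.1142  0.0461] rpy [-179.95    0.      7.67] F [-0.3  0.4 -1.1] w 0.0596
n 1 turn/row [-0.05  0.    0.02] total turn [-0.05  0.    0.02]
0 [-0.3  0.6 13.6] mm
```

Request:
step_arm:
  steps:
    - {"x": 0, "y": 0.0005, "z": 0.004, "ax": 0, "ay": 0, "az": 0, "claw": 0.05}
    - {"x": 0, "y": 0, "z": 0.004, "ax": 0, "ay": 0, "az": 0, "claw": 0.05}
    - {"x": 0, "y": 0, "z": 0, "ax": 0, "ay": 0, "az": 0, "claw": 0.05}

```text
time_s: 6.83
ee_pos: [0.5853, -0.115, 0.0382]
eef_rot: [-3.141, -0.001, 0.134]
force: [0.3, -0.2, -1.2]
grip_width: 0.0599
```

Run:
```python
from h import *
f=snap('wrist','w8')
plan(0.5846,-0.1148,0.0325,7.65)
zoom(f[0],180,340,110,300,3,'w8z')
```

```text
t 6.88 pos [ 0.5854 -0.115   0.0385] rpy [-1.7999e+02 -9.0000e-02  7.6500e+00] F [ 0.5 -0.5 -0.4] w 0.0595
n 1 turn/row [-0.01 -0.09  0.  ] total turn [-0.01 -0.09  0.  ]
0 [-0.8 -0.3  6. ] mm
```

View pics/w8z.png

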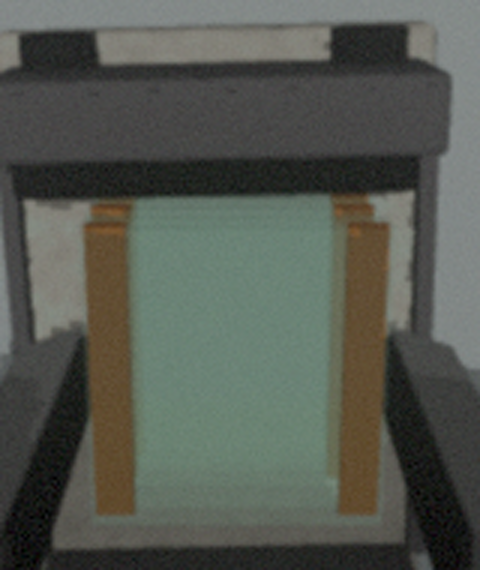

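Run:
```python
from h import *
T=np.load('pics/w8.npz')['T']; st=np.array([np.cos(np.radians(7.65)),np.sin(np.radians(7.65))]); n=np.array([-st[1],st[0]])
for z,pts in ((.0462,[(84,224),(390,223)]),(.03,[(92,205),(374,205)])):
    q=np.array([ray('wrist',180+(u+.5)/3-.5,110+(v+.5)/3-.5,z,T)[:2] for u,v in pts])*1000
    print(z,q.round(1).tolist(),'along x',(q@st).round(1),'y',(q@n).round(1))
```

```text
0.0462 [[614.2, -83.0], [622.1, -139.8]] along x [597.7 597.9] y [-164.  -221.3]
0.03 [[613.6, -82.2], [621.2, -139.1]] along x [597.2 597.2] y [-163.1 -220.6]
```

Request:
step_arm:
  steps:
    - {"x": -0.0005, "y": -0.001, "z": 0.003, "ax": 0, "ay": 0, "az": 0, "claw": 0.05}
    - {"x": 0, "y": 0, "z": 0.002, "ax": 0, "ay": 0, "az": 0, "claw": 0.05}
    - {"x": 0, "y": 0, "z": 0, "ax": 0, "ay": 0, "az": 0, "claw": 0.05}

```text
time_s: 7.13
ee_pos: [0.5849, -0.1141, 0.0334]
eef_rot: [-3.142, -0.002, 0.133]
force: [0.5, -0.1, -0.3]
grip_width: 0.0594
```

Run:
```python
from h import *
plan(0.5848,-0.1142,0.0325,7.65)
```

```text
t 7.13 pos [ 0.5849 -0.1141  0.0334] rpy [-1.80e+02 -1.20e-01  7.64e+00] F [ 0.5 -0.1 -0.3] w 0.0594
n 1 turn/row [-0.   -0.12 -0.01] total turn [-0.   -0.12 -0.01]
0 [-0.2  0.1  0.9] mm
```

Request:
step_arm:
  steps:
    - {"x": 0, "y": 0, "z": 0.001, "ax": 0, "ay": 0, "az": 0, "claw": 0.05}
    - {"x": 0, "y": 0, "z": 0.001, "ax": 0, "ay": 0, "az": 0, "claw": 0.05}

```text
time_s: 7.3
ee_pos: [0.5851, -0.114, 0.0323]
eef_rot: [3.141, -0.002, 0.134]
force: [-8.9, 2.3, 19.7]
grip_width: 0.0599
```

Request:
step_arm:
  steps:
    - {"x": 0, "y": 0, "z": -0.0005, "ax": 0, "ay": 0, "az": 0, "claw": 0.05}

```text
time_s: 7.38
ee_pos: [0.5851, -0.1141, 0.0331]
eef_rot: [3.141, -0.003, 0.134]
force: [-0.2, 0.1, -0.9]
grip_width: 0.0599
```

Request:
step_arm:
  steps:
    - {"x": 0, "y": 0, "z": 0.0004, "ax": 0, "ay": 0, "az": 0, "claw": 0.05}
    - {"x": 0, "y": 0, "z": 0, "ax": 0, "ay": 0, "az": 0, "claw": 0.062}

```text
time_s: 7.55
ee_pos: [0.5853, -0.1141, 0.033]
eef_rot: [3.141, -0.003, 0.133]
force: [0.1, 1.1, -0.1]
grip_width: 0.0617
```

Request:
step_arm:
  steps:
    - {"x": 0, "y": 0, "z": 0, "ax": 0, "ay": 0, "az": 0, "claw": 0.066}
    - {"x": 0, "y": 0, "z": 0, "ax": 0, "ay": 0, "az": 0, "claw": 0.075}
    - {"x": 0, "y": 0, "z": 0, "ax": 0, "ay": 0, "az": 0, "claw": 0.085}

```text
time_s: 7.8
ee_pos: [0.5854, -0.1141, 0.0328]
eef_rot: [3.141, -0.003, 0.134]
force: [-0.3, -0.6, -0.3]
grip_width: 0.076
```

Run:
```python
from h import *
f=snap('wrist','w9'); W=cloud('wrist',f[1],f[2])
plan(0.5848,-0.1142,0.12,7.65)
zoom(f[0],180,340,110,300,3,'w9z')
```

```text
t 7.85 pos [ 0.5854 -0.1141  0.0328] rpy [179.97  -0.19   7.65] F [ 0.2  0.  -0.1] w 0.0799
n 3 turn/row [ 0.01 -0.06  0.  ] total turn [ 0.03 -0.19  0.  ]
0 [ -0.1   0.  -29.1] mm
1 [ -0.1   0.  -29.1] mm
2 [ -0.2   0.  -29.1] mm
```

View pics/w9z.png

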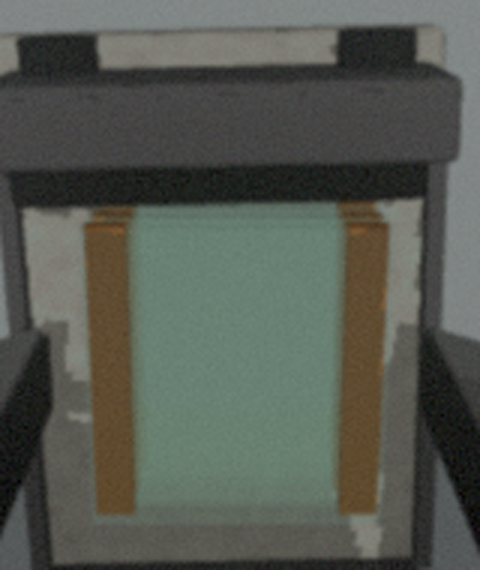

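Request:
step_arm:
  steps:
    - {"x": 0, "y": 0, "z": 0, "ax": 0, "ay": 0, "az": 0, "claw": 0.094}
    - {"x": 0, "y": 0, "z": -0.015, "ax": 0, "ay": 0, "az": 0, "claw": 0.094}
    - {"x": 0, "y": 0, "z": -0.03, "ax": 0, "ay": 0, "az": 0, "claw": 0.094}
    - {"x": 0, "y": 0, "z": -0.035, "ax": 0, "ay": 0, "az": 0, "claw": 0.094}
    - {"x": 0, "y": 0, "z": -0.03, "ax": 0, "ay": 0, "az": 0, "claw": 0.094}

```text
time_s: 8.27
ee_pos: [0.5816, -0.1133, 0.1389]
eef_rot: [-3.137, 0.009, 0.133]
force: [1.0, 0.8, -0.8]
grip_width: 0.094
```

Run:
```python
from h import *
f=snap('wrist','w10'); W=cloud('wrist',f[1],f[2])
plan(0.411,-0.231,0.15,116)
```

```text
t 8.32 pos [ 0.5839 -0.1138  0.1452] rpy [-1.7991e+02  1.1000e-01  7.6500e+00] F [0.2 0.1 5.3] w 0.0938
n 16 turn/row [-0.01 -0.   -6.77] total turn [-1.6000e-01 -2.0000e-02 -1.0835e+02]
0 [-11.7   5.8  -0.3] mm
1 [-12.3   4.4  -0.3] mm
2 [-12.7   2.9  -0.3] mm
3 [-13.    1.4  -0.3] mm
4 [-13.1  -0.1  -0.3] mm
5 [-12.9  -1.7  -0.3] mm
6 [-12.7  -3.2  -0.3] mm
7 [-12.2  -4.7  -0.3] mm
8 [-11.6  -6.1  -0.3] mm
9 [-10.8  -7.4  -0.3] mm
10 [-9.8 -8.6 -0.3] mm
11 [-8.7 -9.7 -0.3] mm
12 [ -7.5 -10.7  -0.3] mm
13 [ -6.2 -11.5  -0.3] mm
14 [ -4.8 -12.1  -0.3] mm
15 [ -3.4 -12.6  -0.3] mm
```

View pics/w10.png

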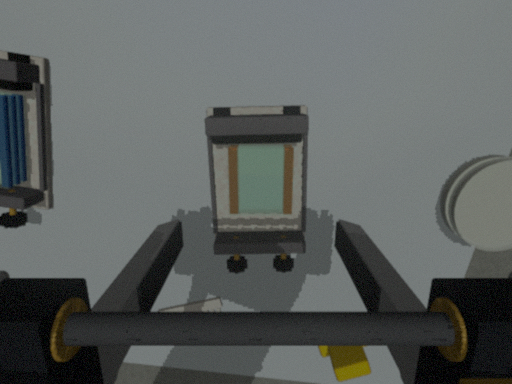

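Run:
```python
from h import *
f=np.load('pics/w10.npz'); W=cloud('wrist',f['d'],f['T'])
rect(W,222,300,135,222,.035,.044,'spare top')
rect(W,200,320,228,262,.036,.044,'wall')
rect(W,195,320,105,140,.036,.044,'holder')
zoom(f['im'],195,320,95,280,4,'w10z')
```

```text
spare top n 4459 c 585.3 -114.7 size 64.0 60.0 ang 7.6 z 0.0401
wall n 1145 c 519.2 -122.6 size 13.3 88.9 ang 8.9 z 0.0399
holder n 2347 c 633.3 -104.7 size 21.0 90.1 ang 8.9 z 0.0397
```

View pics/w10z.png

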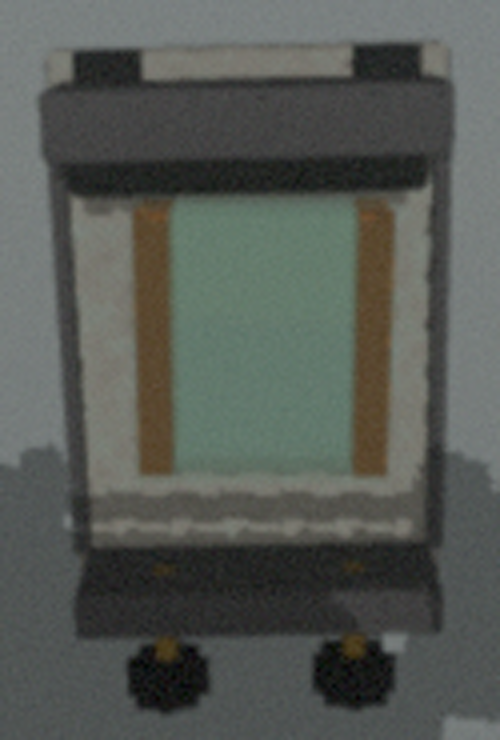

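Request:
step_arm:
  steps:
    - {"x": -0.012, "y": 0.006, "z": 0, "ax": 0, "ay": 0, "az": -6.8, "claw": 0.094}
    - {"x": -0.012, "y": 0.0045, "z": 0, "ax": 0, "ay": 0, "az": -6.8, "claw": 0.094}
    - {"x": -0.013, "y": 0.003, "z": 0, "ax": 0, "ay": 0, "az": -6.8, "claw": 0.094}
    - {"x": -0.013, "y": 0.0015, "z": 0, "ax": 0, "ay": 0, "az": -6.8, "claw": 0.094}
    - {"x": -0.013, "y": 0, "z": 0, "ax": 0, "ay": 0, "az": -6.8, "claw": 0.094}

```text
time_s: 8.73
ee_pos: [0.5308, -0.1517, 0.1488]
eef_rot: [3.137, -0.004, 0.75]
force: [-0.7, -0.4, 0.3]
grip_width: 0.0939
```

Request:
step_arm:
  steps:
    - {"x": -0.013, "y": -0.002, "z": 0, "ax": 0, "ay": 0, "az": -6.8, "claw": 0.094}
    - {"x": -0.0125, "y": -0.003, "z": 0, "ax": 0, "ay": 0, "az": -6.8, "claw": 0.094}
    - {"x": -0.012, "y": -0.0045, "z": 0, "ax": 0, "ay": 0, "az": -6.8, "claw": 0.094}
    - {"x": -0.0115, "y": -0.006, "z": 0, "ax": 0, "ay": 0, "az": -6.8, "claw": 0.094}
    - {"x": -0.011, "y": -0.0075, "z": 0, "ax": 0, "ay": 0, "az": -6.8, "claw": 0.094}

```text
time_s: 9.15
ee_pos: [0.4756, -0.1918, 0.1478]
eef_rot: [3.135, -0.0, 1.374]
force: [0.6, 0.1, 0.3]
grip_width: 0.0936
```

Request:
step_arm:
  steps:
    - {"x": -0.01, "y": -0.0085, "z": 0, "ax": 0, "ay": 0, "az": -6.8, "claw": 0.094}
    - {"x": -0.009, "y": -0.0095, "z": 0, "ax": 0, "ay": 0, "az": -6.8, "claw": 0.094}
    - {"x": -0.0075, "y": -0.0105, "z": 0, "ax": 0, "ay": 0, "az": -6.8, "claw": 0.094}
    - {"x": -0.006, "y": -0.0115, "z": 0, "ax": 0, "ay": 0, "az": -6.8, "claw": 0.094}
    - {"x": -0.005, "y": -0.012, "z": 0, "ax": 0, "ay": 0, "az": -6.8, "claw": 0.094}

```text
time_s: 9.57
ee_pos: [0.4221, -0.2344, 0.1469]
eef_rot: [3.136, 0.004, 1.999]
force: [-0.1, 0.5, -0.5]
grip_width: 0.0945
```

Run:
```python
from h import *
plan(0.411,-0.231,0.15,116)
```

```text
t 9.57 pos [ 0.4221 -0.2344  0.1469] rpy [179.65   0.25 114.52] F [-0.1  0.5 -0.5] w 0.0945
n 1 turn/row [ 0.34  0.25 -1.48] total turn [ 0.34  0.25 -1.48]
0 [ 7.7 -8.7 -3.2] mm
```

Request:
step_arm:
  steps:
    - {"x": 0.004, "y": -0.005, "z": 0, "ax": 0.3, "ay": 0.2, "az": 0, "claw": 0.094}
    - {"x": 0, "y": 0, "z": 0, "ax": 0, "ay": 0, "az": 0, "claw": 0.094}
    - {"x": 0, "y": 0, "z": 0, "ax": 0, "ay": 0, "az": 0, "claw": 0.094}

```text
time_s: 9.82
ee_pos: [0.4144, -0.2335, 0.1467]
eef_rot: [3.141, 0.001, 1.995]
force: [-0.1, 0.5, 0.0]
grip_width: 0.0939
```

Run:
```python
from h import *
f=snap('wrist','w11'); W=cloud('wrist',f[1],f[2])
plan(0.411,-0.231,0.15,116)
```

```text
t 9.87 pos [ 0.4145 -0.2333  0.1467] rpy [1.7998e+02 4.0000e-02 1.1433e+02] F [-0.6 -0.4  0.3] w 0.0937
n 1 turn/row [ 0.01  0.04 -1.67] total turn [ 0.01  0.04 -1.67]
0 [ 3.6 -2.2 -3.3] mm
```

View pics/w11.png

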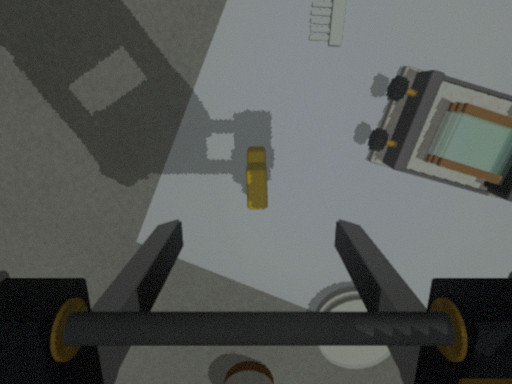

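Run:
```python
from h import *
f=np.load('pics/w11.npz'); W=cloud('wrist',f['d'],f['T'])
p,_=rect(W,235,285,140,220,.063,.073,'stem')
q,_=rect(W,235,285,140,220,.029,.039,'shoulder')
a=np.r_[p,q][:,:2]; 
for s in (p,): 
    c=s[:,:2]-s[:,:2].mean(0); w,v=np.linalg.eigh(c.T@c); print('long axis',np.degrees(np.arctan2(v[1,1],v[0,1]))%180)
s=W[140:220,235:285]; m=(s[...,2]>.008)&(s[...,2]<.08); print(cv2.minAreaRect(s[m][:,:2].astype(np.float32)*1000))
zoom(f['im'],225,295,135,220,6,'w11z')
```

```text
stem n 834 c 410.7 -231.3 size 17.9 35.9 ang 26.6 z 0.0677
shoulder n 232 c 401.1 -211.9 size 17.6 12.3 ang 27.6 z 0.0335
long axis 116.55912536300936
((408.4761047363281, -226.779541015625), (17.919349670410156, 45.994956970214844), 26.533639907836914)
```

View pics/w11z.png

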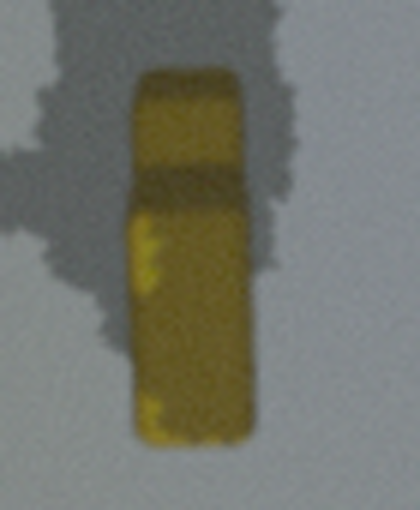

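Run:
```python
from h import *
plan(0.4107,-0.2313,0.09,116.6)
```

```text
t 9.87 pos [ 0.4145 -0.2333  0.1467] rpy [1.7998e+02 4.0000e-02 1.1433e+02] F [-0.6 -0.4  0.3] w 0.0937
n 2 turn/row [ 0.01  0.02 -1.13] total turn [ 0.01  0.04 -2.27]
0 [ 1.7 -1.3 28.4] mm
1 [ 1.7 -1.3 28.4] mm
```

Request:
step_arm:
  steps:
    - {"x": 0.003, "y": -0.0025, "z": 0.015, "ax": 0, "ay": 0, "az": -2.2, "claw": 0.06}
    - {"x": 0, "y": 0, "z": 0.02, "ax": 0, "ay": 0, "az": 0, "claw": 0.06}
    - {"x": 0, "y": 0, "z": 0.015, "ax": 0, "ay": 0, "az": 0, "claw": 0.06}
    - {"x": 0, "y": 0, "z": 0, "ax": 0, "ay": 0, "az": 0, "claw": 0.06}

```text
time_s: 10.2
ee_pos: [0.4135, -0.2304, 0.096]
eef_rot: [3.139, 0.004, 2.026]
force: [-0.6, 0.5, -0.2]
grip_width: 0.0707
```

Run:
```python
from h import *
plan(0.4107,-0.2313,0.036,116.6)
```

```text
t 10.2 pos [ 0.4135 -0.2304  0.096 ] rpy [179.87   0.21 116.07] F [-0.6  0.5 -0.2] w 0.0707
n 2 turn/row [ 0.07  0.11 -0.26] total turn [ 0.13  0.21 -0.53]
0 [ 0.3 -1.5 30. ] mm
1 [ 0.3 -1.5 30. ] mm
```

Request:
step_arm:
  steps:
    - {"x": 0.0005, "y": -0.003, "z": 0.015, "ax": 0.1, "ay": 0.2, "az": -0.5, "claw": 0.06}
    - {"x": 0, "y": 0, "z": 0.02, "ax": 0, "ay": 0, "az": 0, "claw": 0.06}
    - {"x": 0, "y": 0, "z": 0.015, "ax": 0, "ay": 0, "az": 0, "claw": 0.06}
    - {"x": 0, "y": 0, "z": 0, "ax": 0, "ay": 0, "az": 0, "claw": 0.06}

```text
time_s: 10.53
ee_pos: [0.4133, -0.2306, 0.0466]
eef_rot: [3.14, 0.002, 2.028]
force: [0.2, -0.1, -0.3]
grip_width: 0.0601
```

Run:
```python
from h import *
plan(0.4107,-0.2313,0.036,116.6)
```

```text
t 10.53 pos [ 0.4133 -0.2306  0.0466] rpy [1.7988e+02 1.3000e-01 1.1621e+02] F [ 0.2 -0.1 -0.3] w 0.0601
n 1 turn/row [ 0.12  0.13 -0.39] total turn [ 0.12  0.13 -0.39]
0 [ 0.6 -2.6 10.6] mm
```

Request:
step_arm:
  steps:
    - {"x": 0.0005, "y": -0.003, "z": 0.005, "ax": 0.1, "ay": 0.1, "az": -0.4, "claw": 0.06}
    - {"x": 0, "y": -0.0005, "z": 0.005, "ax": 0, "ay": 0, "az": 0, "claw": 0.04}
    - {"x": 0, "y": 0, "z": 0, "ax": 0, "ay": 0, "az": 0, "claw": 0.03}

```text
time_s: 10.78
ee_pos: [0.4112, -0.2319, 0.0382]
eef_rot: [3.14, 0.002, 2.034]
force: [-0.1, 0.5, -0.6]
grip_width: 0.0503
```

Run:
```python
from h import *
plan(0.4107,-0.2313,0.036,116.6)
f=snap('wrist','w12')
```

```text
t 10.78 pos [ 0.4112 -0.2319  0.0382] rpy [1.7994e+02 1.2000e-01 1.1654e+02] F [-0.1  0.5 -0.6] w 0.0503
n 1 turn/row [ 0.06  0.12 -0.06] total turn [ 0.06  0.12 -0.06]
0 [ 0.7 -0.2  2.2] mm
```

View pics/w12.png

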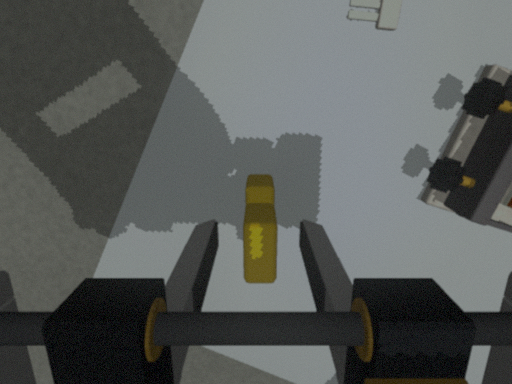

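Request:
step_arm:
  steps:
    - {"x": 0.0005, "y": 0, "z": 0.002, "ax": 0, "ay": 0.1, "az": 0, "claw": 0.03}
    - {"x": 0, "y": 0, "z": 0, "ax": 0, "ay": 0, "az": 0, "claw": 0.01}
    - {"x": 0, "y": 0, "z": 0, "ax": 0, "ay": 0, "az": 0, "claw": 0.01}
    - {"x": 0, "y": 0, "z": 0, "ax": 0, "ay": 0, "az": 0, "claw": 0.01}
    - {"x": 0, "y": 0, "z": 0, "ax": 0, "ay": 0, "az": 0, "claw": 0.01}
  grip_force: 50

```text
time_s: 11.25
ee_pos: [0.4121, -0.2321, 0.0385]
eef_rot: [3.139, 0.003, 2.033]
force: [-0.1, 1.0, -1.1]
grip_width: 0.0176
```

Request:
step_arm:
  steps:
    - {"x": 0, "y": 0, "z": 0, "ax": 0, "ay": 0, "az": 0, "claw": 0.01}
    - {"x": 0, "y": 0, "z": 0, "ax": 0, "ay": 0, "az": 0, "claw": 0.01}
    - {"x": 0, "y": 0, "z": 0, "ax": 0, "ay": 0, "az": 0, "claw": 0.01}

```text
time_s: 11.5
ee_pos: [0.4121, -0.2321, 0.0386]
eef_rot: [3.139, 0.003, 2.033]
force: [-0.8, -0.1, -0.5]
grip_width: 0.0176
```

Run:
```python
from h import *
print(ctrl.get_obs())
plan(0.4107,-0.2313,0.036,116.6)
```

```text
{'time_s': 11.5, 'qpos': array([-5.90998313e-01,  3.50008676e-01,  1.89239357e+00,  1.27513840e-03,
        8.94862136e-01, -1.05419378e+00]), 'joint_vel': array([-7.01325812e-04,  2.01835844e-04,  1.36911974e-03,  9.20846801e-06,
        1.64367436e-03, -2.51521178e-05]), 'tau': array([ 4.52335680e-04, -4.82129860e+01, -2.73260754e+01,  2.04319210e-02,
        6.22167368e-02,  5.91809894e-04]), 'ee_pos': array([ 0.41206621, -0.23209729,  0.03857667]), 'eef_rot': array([3.13858703, 0.00327005, 2.03319127]), 'force': array([-0.81960137, -0.10343162, -0.46723344]), 'moment': array([ 0.01083388, -0.12548063,  0.00932109]), 'grip_width': 0.017589321104521275}
t 11.5 pos [ 0.4121 -0.2321  0.0386] rpy [179.83   0.19 116.49] F [-0.8 -0.1 -0.5] w 0.0176
n 1 turn/row [ 0.17  0.19 -0.11] total turn [ 0.17  0.19 -0.11]
0 [ 1.3 -0.9  2.6] mm
```

Request:
step_arm:
  steps:
    - {"x": 0, "y": 0, "z": -0.015, "ax": 0, "ay": 0, "az": 0, "claw": 0.01}
    - {"x": 0, "y": 0, "z": -0.03, "ax": 0, "ay": 0, "az": 0, "claw": 0.01}
    - {"x": 0, "y": 0, "z": -0.03, "ax": 0, "ay": 0, "az": 0, "claw": 0.01}
    - {"x": 0, "y": 0, "z": -0.03, "ax": 0, "ay": 0, "az": 0, "claw": 0.01}
    - {"x": 0, "y": 0, "z": 0, "ax": 0, "ay": 0, "az": 0, "claw": 0.01}

```text
time_s: 11.92
ee_pos: [0.4104, -0.2311, 0.1462]
eef_rot: [3.141, -0.002, 2.033]
force: [0.7, 0.5, -0.5]
grip_width: 0.0177
```

Run:
```python
from h import *
f=snap('wrist','w13')
plan(0.5383,-0.1229,0.15,98.9)
```

```text
t 11.97 pos [ 0.4096 -0.2306  0.1436] rpy [-179.94   -0.22  116.49] F [ 0.6 -0.3 -1.7] w 0.0174
n 5 turn/row [-0.02 -0.04  3.52] total turn [-0.1  -0.21 17.59]
0 [ 7.8 32.6 -1.3] mm
1 [ 9.8 32.1 -1.3] mm
2 [11.7 31.4 -1.3] mm
3 [13.7 30.7 -1.3] mm
4 [15.5 29.8 -1.3] mm
```

View pics/w13.png

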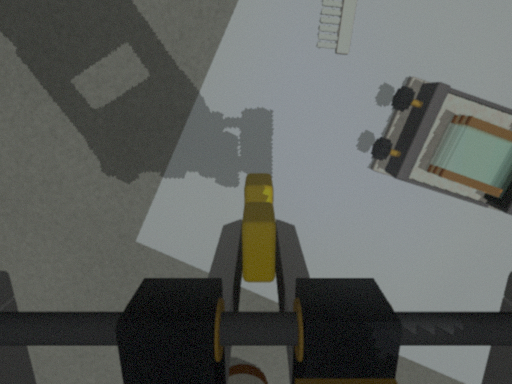

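Request:
step_arm:
  steps:
    - {"x": 0.008, "y": 0.032, "z": 0, "ax": 0, "ay": 0, "az": 3.5, "claw": 0.01}
    - {"x": 0.01, "y": 0.032, "z": 0, "ax": 0, "ay": 0, "az": 3.5, "claw": 0.01}
    - {"x": 0.0115, "y": 0.0315, "z": 0, "ax": 0, "ay": 0, "az": 3.5, "claw": 0.01}
    - {"x": 0.0135, "y": 0.03, "z": 0, "ax": 0, "ay": 0, "az": 3.5, "claw": 0.01}
    - {"x": 0.012, "y": 0.02, "z": 0, "ax": 0, "ay": 0, "az": 3.5, "claw": 0.01}

```text
time_s: 12.38
ee_pos: [0.529, -0.1276, 0.1388]
eef_rot: [-3.135, -0.005, 1.71]
force: [-0.4, -0.1, -0.9]
grip_width: 0.0176
```

Request:
step_arm:
  steps:
    - {"x": 0, "y": 0, "z": 0, "ax": 0, "ay": 0, "az": 0, "claw": 0.01}
    - {"x": 0, "y": 0, "z": 0, "ax": 0, "ay": 0, "az": 0, "claw": 0.01}

```text
time_s: 12.55
ee_pos: [0.5306, -0.124, 0.1353]
eef_rot: [-3.132, -0.007, 1.71]
force: [0.1, -0.7, -0.5]
grip_width: 0.0174
```

Run:
```python
from h import *
f=snap('wrist','w14')
plan(0.5383,-0.1229,0.11,98.9)
```

```text
t 12.6 pos [ 0.5303 -0.1242  0.1353] rpy [-179.43   -0.4    97.97] F [ 0.2  1.2 -1.5] w 0.0177
n 1 turn/row [-0.57 -0.41 -0.92] total turn [-0.57 -0.41 -0.92]
0 [-0.   8.4 25.2] mm
```

View pics/w14.png

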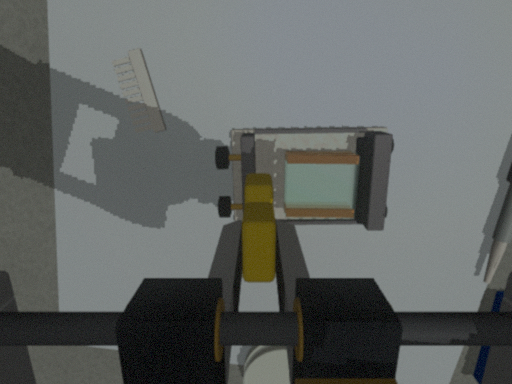

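```bash
cat >> h.py <<'E'
O=np.array([576.3,-113.6]); YS=np.radians(8.9)
def stand(p): # mm world xy -> stand frame mm
    c,s=np.cos(YS),np.sin(YS); d=np.asarray(p)-O; return np.array([d[...,0]*c+d[...,1]*s,-d[...,0]*s+d[...,1]*c]).T
def gapview(n,blkz):
    f=np.load(f'pics/{n}.npz'); W=cloud('wrist',f['d'],f['T']); S=stand(W[...,:2]*1000); z=W[...,2]*1000
    def pr(m,lab):
        q=S[m]; 
        if len(q)<30: print(lab,len(q)); return
        print(lab,len(q),'x',np.percentile(q[:,0],[1,50,99]).round(1),'y',np.percentile(q[:,1],[1,50,99]).round(1),'z',np.median(z[m]).round(1))
    V,U=np.mgrid[0:384,0:512]
    roi=(U>150)&(U<450)&(V<290)
    pr(roi&(abs(z-40)<3)&(S[...,0]<-45)&(S[...,0]>-70)&(abs(S[...,1])<60),'wall')
    pr(roi&(abs(z-40)<3)&(S[...,0]>-33)&(S[...,0]<43)&(abs(S[...,1])<40),'spare')
    pr(roi&(abs(z-40)<3)&(S[...,0]>43)&(S[...,0]<75)&(abs(S[...,1])<60),'holder')
    hsv=cv2.cvtColor(f['im'],cv2.COLOR_RGB2HSV); yel=(hsv[...,0]>18)&(hsv[...,0]<35)&(hsv[...,1]>140)&roi&(abs(U-258)<40)
    pr(yel&(abs(z-blkz-34)<3),'blk shoulder'); pr(yel&(abs(z-blkz-67)<3),'blk stem top?')
E
python3 - <<'E'
from h import *
gapview('w14',97)
E
```

```text
Traceback (most recent call last):
  File "h.py", line 63, in gapview
    pr(roi&(abs(z-40)<3)&(S[...,0]<-45)&(S[...,0]>-70)&(abs(S[...,1])<60),'wall')
       ~~~~~~~~~~~~~~~~~^^~~~~~~~~~~~~~
ValueError: operands could not be broadcast together with shapes (384,512) (512,384)
```

```bash
sed -i 's/return np.array(\[d\[...,0\]\*c+d\[...,1\]\*s,-d\[...,0\]\*s+d\[...,1\]\*c\]).T/return np.stack([d[...,0]*c+d[...,1]*s,-d[...,0]*s+d[...,1]*c],-1)/' h.py
python3 - <<'E'
from h import *
gapview('w14',97)
print(stand(np.array([530.4,-124.2])))
E
```

```text
wall 599 x [-63.6 -58.6 -51.8] y [-18.3  25.7  44.7] z 39.8
spare 4559 x [-22.7   8.7  40. ] y [-31.9  -1.   27.1] z 39.8
holder 2031 x [45.6 58.3 67.8] y [-43.4   3.2  44. ] z 39.6
blk shoulder 514 x [-55.4 -47.3 -38.8] y [14.8 20.4 25.8] z 130.8
blk stem top? 1989 x [-55.8 -47.1 -38.3] y [-17.9  -0.   15.3] z 164.6
[-46.98728793  -3.37116785]
```

Request:
step_arm:
  steps:
    - {"x": 0, "y": 0.006, "z": 0.003, "ax": -0.6, "ay": -0.4, "az": -0.9, "claw": 0.01}
    - {"x": 0, "y": 0.002, "z": 0.012, "ax": 0, "ay": 0, "az": 0, "claw": 0.01}
    - {"x": 0, "y": 0, "z": 0.012, "ax": 0, "ay": 0, "az": 0, "claw": 0.01}
    - {"x": 0, "y": 0, "z": 0, "ax": 0, "ay": 0, "az": 0, "claw": 0.01}
    - {"x": 0, "y": 0, "z": 0, "ax": 0, "ay": 0, "az": 0, "claw": 0.01}

```text
time_s: 13.02
ee_pos: [0.5364, -0.1256, 0.1038]
eef_rot: [-3.141, 0.0, 1.727]
force: [0.2, -0.5, 0.4]
grip_width: 0.0177
```

Run:
```python
from h import *
f=snap('wrist','w15')
plan(0.5388,-0.1229,0.085,98.9)
gapview('w15',ctrl.get_obs()['ee_pos'][2]*1000-38.5)
```

```text
t 13.07 pos [ 0.5362 -0.1256  0.1037] rpy [-179.96   -0.     98.95] F [-0.9 -0.4 -1.1] w 0.0174
n 1 turn/row [-0.04 -0.    0.05] total turn [-0.04 -0.    0.05]
0 [ 2.2  2.9 18.7] mm
wall 1134 x [-63.6 -58.2 -51.8] y [-22.3  16.5  44.5] z 39.9
spare 5558 x [-22.7   9.1  40. ] y [-31.8  -0.2  27.1] z 39.8
holder 2466 x [45.5 58.4 67.7] y [-43.4   4.1  43.9] z 39.6
blk shoulder 515 x [-50.7 -42.2 -33.6] y [11.9 17.7 23.2] z 99.0
blk stem top? 2001 x [-50.6 -42.1 -33.2] y [-20.2  -2.2  13.2] z 133.0
```

View pics/w15.png

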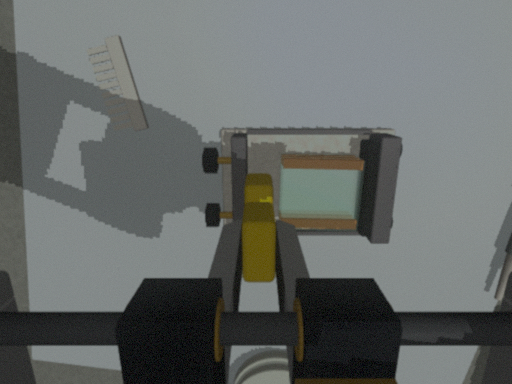

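Request:
step_arm:
  steps:
    - {"x": 0.002, "y": 0.0035, "z": 0.003, "ax": 0, "ay": 0, "az": 0, "claw": 0.01}
    - {"x": 0, "y": 0, "z": 0.008, "ax": 0, "ay": 0, "az": 0, "claw": 0.01}
    - {"x": 0, "y": 0, "z": 0.006, "ax": 0, "ay": 0, "az": 0, "claw": 0.01}
    - {"x": 0, "y": 0, "z": 0, "ax": 0, "ay": 0, "az": 0, "claw": 0.01}

```text
time_s: 13.4
ee_pos: [0.54, -0.1235, 0.0861]
eef_rot: [3.14, 0.001, 1.726]
force: [-1.0, 1.0, -0.8]
grip_width: 0.0181
```

Run:
```python
from h import *
f=snap('wrist','w16')
plan(0.5388,-0.1229,0.06,98.9)
gapview('w16',ctrl.get_obs()['ee_pos'][2]*1000-38.5)
```

```text
t 13.45 pos [ 0.5401 -0.1236  0.0866] rpy [1.7992e+02 6.0000e-02 9.8910e+01] F [-0.   0.3 -0.7] w 0.0175
n 1 turn/row [0.08 0.06 0.01] total turn [0.08 0.06 0.01]
0 [ 0.9 -1.2 26.6] mm
wall 1294 x [-63.6 -57.7 -51.8] y [-15.6  16.2  44.5] z 39.8
spare 6067 x [-22.4  10.4  40.1] y [-31.8   1.   27.3] z 39.8
holder 2802 x [45.4 58.3 67.6] y [-43.    4.4  44. ] z 39.6
blk shoulder 507 x [-46.3 -38.3 -29.8] y [13.6 19.1 24.4] z 81.4
blk stem top? 1986 x [-46.8 -38.3 -29.4] y [-18.8  -0.8  14.5] z 115.4
```

View pics/w16.png

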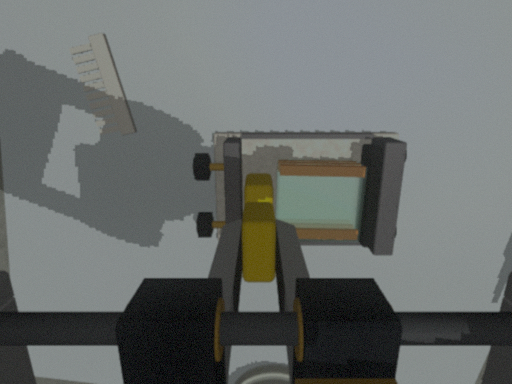

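Request:
step_arm:
  steps:
    - {"x": 0, "y": 0, "z": 0.008, "ax": 0, "ay": 0, "az": 0, "claw": 0.01}
    - {"x": 0, "y": 0, "z": 0.008, "ax": 0, "ay": 0, "az": 0, "claw": 0.01}
    - {"x": 0, "y": 0, "z": 0.006, "ax": 0, "ay": 0, "az": 0, "claw": 0.01}
    - {"x": 0, "y": 0, "z": 0, "ax": 0, "ay": 0, "az": 0, "claw": 0.01}

```text
time_s: 13.78
ee_pos: [0.5403, -0.1236, 0.0627]
eef_rot: [3.14, 0.001, 1.726]
force: [0.6, 0.3, -1.8]
grip_width: 0.0175
```

Run:
```python
from h import *
f=snap('wrist','w17')
plan(0.5388,-0.1229,0.0485,98.9)
o=ctrl.get_obs();print(stand(o['ee_pos'][:2]*1000))
gapview('w17',o['ee_pos'][2]*1000-38.5)
```

```text
t 13.83 pos [ 0.5404 -0.1237  0.0632] rpy [1.7986e+02 9.0000e-02 9.8920e+01] F [-0.4 -0.3 -1.2] w 0.018
n 1 turn/row [0.14 0.09 0.02] total turn [0.14 0.09 0.02]
0 [ 1.  -1.5 14.7] mm
[-36.99861032  -4.3973797 ]
wall 1380 x [-63.5 -57.6 -51.7] y [-7.4 20.3 44.5] z 39.8
spare 7137 x [-22.3  11.1  40.1] y [-31.9   2.   27.3] z 39.9
holder 3410 x [45.7 58.3 67.7] y [-43.4   4.1  44. ] z 39.6
blk shoulder 501 x [-46.  -38.1 -29.5] y [13.6 19.1 24.3] z 58.0
blk stem top? 1990 x [-46.6 -38.1 -29.1] y [-18.7  -1.1  14.4] z 91.9
```

View pics/w17.png

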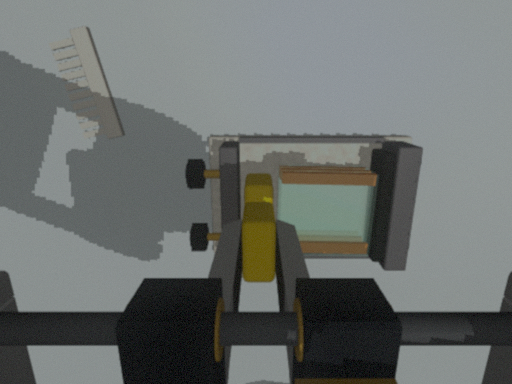

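Request:
step_arm:
  steps:
    - {"x": 0, "y": 0, "z": 0.005, "ax": 0, "ay": 0, "az": 0, "claw": 0.01}
    - {"x": 0, "y": 0, "z": 0.005, "ax": 0, "ay": 0, "az": 0, "claw": 0.01}
    - {"x": 0, "y": 0, "z": 0.002, "ax": 0, "ay": 0, "az": 0, "claw": 0.01}
    - {"x": 0, "y": 0, "z": 0, "ax": 0, "ay": 0, "az": 0, "claw": 0.01}

```text
time_s: 14.17
ee_pos: [0.5407, -0.1238, 0.0503]
eef_rot: [3.139, 0.002, 1.726]
force: [0.5, 0.0, -0.5]
grip_width: 0.0178
```

Request:
step_arm:
  steps:
    - {"x": 0, "y": 0, "z": 0.001, "ax": 0, "ay": 0, "az": 0, "claw": 0.01}

```text
time_s: 14.25
ee_pos: [0.5408, -0.1238, 0.0493]
eef_rot: [3.138, 0.002, 1.726]
force: [0.1, -0.3, -0.8]
grip_width: 0.0178
```

Request:
step_arm:
  steps:
    - {"x": 0, "y": 0, "z": 0.0005, "ax": 0.2, "ay": 0.1, "az": 0, "claw": 0.01}

```text
time_s: 14.33
ee_pos: [0.5407, -0.1237, 0.0487]
eef_rot: [-3.141, -0.0, 1.726]
force: [0.3, 0.1, -1.6]
grip_width: 0.0177
```

Request:
step_arm:
  steps:
    - {"x": 0, "y": 0, "z": 0.0005, "ax": 0, "ay": 0, "az": 0, "claw": 0.01}

```text
time_s: 14.42
ee_pos: [0.5409, -0.1238, 0.0484]
eef_rot: [-3.141, 0.0, 1.726]
force: [-2.3, 2.6, 9.0]
grip_width: 0.0177
```

Request:
step_arm:
  steps:
    - {"x": 0, "y": 0.001, "z": -0.0003, "ax": 0, "ay": 0, "az": 0, "claw": 0.01}
    - {"x": 0, "y": 0.001, "z": 0, "ax": 0, "ay": 0, "az": 0, "claw": 0.01}

```text
time_s: 14.58
ee_pos: [0.5431, -0.1236, 0.049]
eef_rot: [-3.142, 0.0, 1.726]
force: [0.2, 0.6, -1.4]
grip_width: 0.0181
```

Request:
step_arm:
  steps:
    - {"x": 0, "y": 0.001, "z": 0, "ax": 0, "ay": 0, "az": 0, "claw": 0.01}
    - {"x": 0, "y": 0.001, "z": 0, "ax": 0, "ay": 0, "az": 0, "claw": 0.01}

```text
time_s: 14.75
ee_pos: [0.5453, -0.1233, 0.0492]
eef_rot: [3.142, 0.0, 1.726]
force: [-0.9, -0.7, -0.6]
grip_width: 0.0178
```

```bash
cat >> h.py <<'E'
def st():
    o=ctrl.get_obs(); F=o['force']; M=o['moment']; c,s=np.cos(YS),np.sin(YS)
    print('t',round(o['time_s'],2),'standxy',stand(o['ee_pos'][:2]*1000).round(2),'z',(o['ee_pos'][2]*1000).round(2),'Fx',round(F[0]*c+F[1]*s,2),'Fy',round(-F[0]*s+F[1]*c,2),'Fz',F[2].round(2),'M',M.round(2),'rpy',np.degrees(o['eef_rot']).round(2))
E
python3 -c "
from h import *
st(); snap('wrist','w18'); gapview('w18',10); st()"
```

```text
t 14.75 standxy [-32.1   -4.77] z 49.15 Fx -0.96 Fy -0.53 Fz -0.55 M [-0.19  0.14 -0.01] rpy [1.800e+02 2.000e-02 9.891e+01]
wall 1669 x [-63.6 -58.2 -51.7] y [-22.   18.4  44.5] z 39.8
spare 7680 x [-22.4  12.9  40.5] y [-31.6   3.8  27.4] z 39.8
holder 3850 x [45.3 58.3 67.7] y [-43.3   4.5  44.1] z 39.6
blk shoulder 510 x [-41.  -33.  -24.5] y [13.2 19.  24.1] z 44.3
blk stem top? 2010 x [-41.5 -33.  -24. ] y [-19.3  -1.3  14. ] z 78.4
t 14.8 standxy [-31.97  -4.76] z 49.13 Fx 0.06 Fy -0.52 Fz 0.31 M [-0.12 -0.05  0.03] rpy [1.800e+02 2.000e-02 9.892e+01]
```

View pics/w18.png

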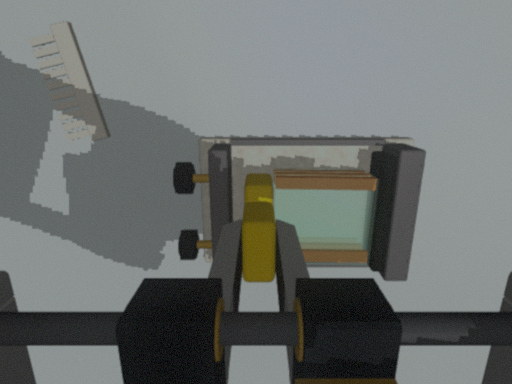

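Request:
step_arm:
  steps:
    - {"x": 0, "y": 0, "z": 0.0004, "ax": 0, "ay": 0, "az": 0, "claw": 0.01}
    - {"x": 0, "y": 0.001, "z": 0, "ax": 0, "ay": 0, "az": 0, "claw": 0.01}

```text
time_s: 14.97
ee_pos: [0.5463, -0.1231, 0.0486]
eef_rot: [-3.141, 0.0, 1.726]
force: [-1.3, -0.6, -1.2]
grip_width: 0.0176
```

```bash
python3 -c "
from h import *
st()"
```

```text
t 14.97 standxy [-31.15  -4.76] z 48.6 Fx -1.42 Fy -0.41 Fz -1.23 M [-0.16  0.16 -0.  ] rpy [-1.7997e+02  2.0000e-02  9.8920e+01]
```

Request:
step_arm:
  steps:
    - {"x": 0, "y": 0.001, "z": 0, "ax": 0, "ay": 0, "az": 0, "claw": 0.01}
    - {"x": 0, "y": 0.001, "z": 0, "ax": 0, "ay": 0, "az": 0, "claw": 0.01}

```text
time_s: 15.13
ee_pos: [0.5481, -0.1228, 0.0485]
eef_rot: [-3.14, 0.0, 1.726]
force: [-1.4, -0.1, 0.3]
grip_width: 0.0177
```

```bash
python3 -c "
from h import *
st()"
```

```text
t 15.13 standxy [-29.33  -4.73] z 48.52 Fx -1.44 Fy 0.11 Fz 0.28 M [-0.09  0.34  0.  ] rpy [-1.7992e+02  1.0000e-02  9.8920e+01]
```

Request:
step_arm:
  steps:
    - {"x": 0, "y": 0.001, "z": 0, "ax": 0, "ay": 0, "az": 0, "claw": 0.01}
    - {"x": 0, "y": 0.001, "z": 0, "ax": 0, "ay": 0, "az": 0, "claw": 0.01}

```text
time_s: 15.3
ee_pos: [0.5497, -0.1225, 0.0485]
eef_rot: [-3.139, -0.0, 1.727]
force: [-6.5, -2.0, 4.3]
grip_width: 0.0182
```

```bash
python3 -c "
from h import *
st()"
```

```text
t 15.3 standxy [-27.65  -4.72] z 48.47 Fx -6.7 Fy -0.99 Fz 4.3 M [-0.38  1.42 -0.01] rpy [-179.83   -0.     98.92]
```

Request:
step_arm:
  steps:
    - {"x": 0, "y": 0.001, "z": 0, "ax": 0, "ay": 0, "az": 0, "claw": 0.01}

```text
time_s: 15.38
ee_pos: [0.5502, -0.1225, 0.0485]
eef_rot: [-3.137, -0.0, 1.727]
force: [-7.9, -2.1, 6.1]
grip_width: 0.0175
```

```bash
python3 -c "
from h import *
st(); snap('wrist','w19'); gapview('w19',10); st()"
```

```text
t 15.38 standxy [-27.21  -4.76] z 48.48 Fx -8.14 Fy -0.81 Fz 6.09 M [-0.39  1.76 -0.03] rpy [-1.7973e+02 -1.0000e-02  9.8930e+01]
wall 2024 x [-63.4 -58.1 -51.7] y [-36.4  12.6  44.5] z 39.9
spare 7500 x [-23.3  16.   42.5] y [-31.1   4.7  27.7] z 39.9
holder 4106 x [43.3 57.7 67.7] y [-43.1   4.   44.1] z 39.6
blk shoulder 501 x [-36.1 -28.2 -20.2] y [13.2 18.8 24.2] z 43.8
blk stem top? 2003 x [-36.5 -28.  -19. ] y [-19.4  -1.5  14. ] z 77.7
t 15.43 standxy [-27.16  -4.76] z 48.48 Fx -6.88 Fy -0.7 Fz 4.09 M [-0.4   1.43 -0.01] rpy [-1.7973e+02 -2.0000e-02  9.8930e+01]
```

View pics/w19.png

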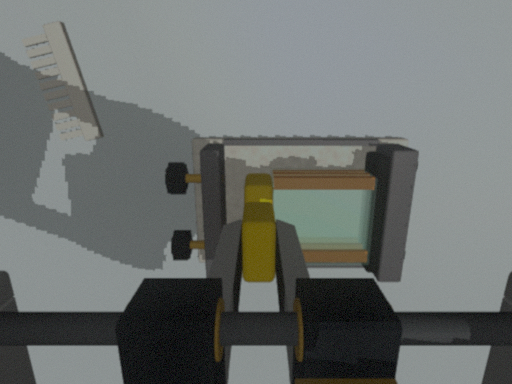

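```bash
cat >> h.py <<'E'
def strips(n):
    f=np.load(f'pics/{n}.npz'); W=cloud('wrist',f['d'],f['T']); S=stand(W[...,:2]*1000); z=W[...,2]*1000
    hsv=cv2.cvtColor(f['im'],cv2.COLOR_RGB2HSV).astype(int)
    m0=(abs(z-39.8)<2)&(S[...,0]>-30)&(S[...,0]<60)&(abs(S[...,1])<40)&(hsv[...,0]<18)&(hsv[...,1]>90)
    for lab,m in (('strip +y',m0&(S[...,1]>10)),('strip -y',m0&(S[...,1]<-10))):
        q=S[m]; print(lab,len(q),'x',np.percentile(q[:,0],[0,2,98,100]).round(1),'y',np.percentile(q[:,1],[2,98]).round(1))
    # sat print for glass
    m=(abs(z-39.8)<2)&(S[...,0]>-30)&(S[...,0]<60)&(abs(S[...,1])<15)&(hsv[...,1]>30)&(hsv[...,0]>50)&(hsv[...,0]<100)
    q=S[m]; print('glass',len(q),np.percentile(q[:,0],[0,2,98,100]).round(1))
E
python3 -c "
from h import *
for n in ('w18','w19'): strips(n); f=np.load(f'pics/{n}.npz'); zoom(f['im'],180,420,120,290,3,n+'z')"
```

```text
strip +y 1003 x [-22.  -20.7  38.7  40.1] y [20.8 27.7]
strip -y 456 x [-3.6 -2.2 37.8 38.9] y [-29.9 -22.2]
glass 3857 [-22.4 -20.4  39.7  52.3]
strip +y 1011 x [-18.4 -17.1  42.1  43.2] y [21.  27.9]
strip -y 447 x [ 1.4  2.6 42.1 42.9] y [-29.2 -21.6]
glass 3848 [-18.9 -16.2  43.4  52.4]
```

View pics/w19z.png

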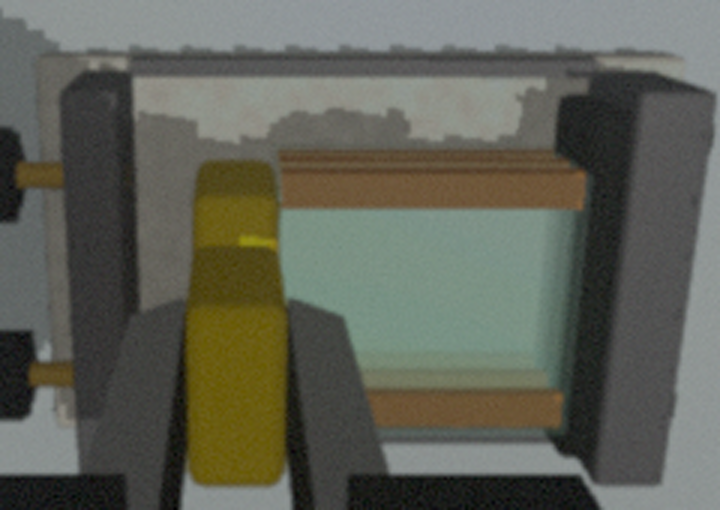

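Request:
step_arm:
  steps:
    - {"x": 0, "y": 0.0015, "z": 0, "ax": -0.3, "ay": 0, "az": 0, "claw": 0.01}
  grip_force: 60

```text
time_s: 15.52
ee_pos: [0.5509, -0.1224, 0.0484]
eef_rot: [-3.14, -0.001, 1.727]
force: [-10.4, -1.9, 6.6]
grip_width: 0.0177
```

```bash
python3 -c "
from h import *
st()"
```

```text
t 15.52 standxy [-26.48  -4.78] z 48.44 Fx -10.53 Fy -0.24 Fz 6.57 M [-0.47  2.07  0.03] rpy [-1.7989e+02 -3.0000e-02  9.8940e+01]
```

Request:
step_arm:
  steps:
    - {"x": 0, "y": 0.0015, "z": 0, "ax": -0.2, "ay": 0, "az": 0, "claw": 0.01}

```text
time_s: 15.6
ee_pos: [0.5514, -0.1223, 0.0484]
eef_rot: [-3.141, -0.001, 1.727]
force: [-11.4, -1.0, 8.0]
grip_width: 0.0175
```

```bash
python3 -c "
from h import *
st()"
```

```text
t 15.6 standxy [-25.95  -4.78] z 48.43 Fx -11.4 Fy 0.8 Fz 8.02 M [-0.55  2.51  0.  ] rpy [-1.7994e+02 -5.0000e-02  9.8940e+01]
```

Request:
step_arm:
  steps:
    - {"x": 0, "y": 0.0015, "z": -0.0003, "ax": -0.1, "ay": 0, "az": 0, "claw": 0.01}

```text
time_s: 15.68
ee_pos: [0.5519, -0.1222, 0.0485]
eef_rot: [-3.14, -0.001, 1.727]
force: [-7.6, -1.6, -0.1]
grip_width: 0.0176
```

```bash
python3 -c "
from h import *
st(); snap('wrist','w20'); strips('w20'); gapview('w20',10); st()
f=np.load('pics/w20.npz'); zoom(f['im'],180,420,120,290,3,'w20z')"
```

```text
t 15.68 standxy [-25.47  -4.75] z 48.49 Fx -7.75 Fy -0.44 Fz -0.06 M [-0.55  1.6   0.06] rpy [-1.7988e+02 -8.0000e-02  9.8940e+01]
strip +y 1027 x [-16.7 -15.4  43.8  45. ] y [21.1 27.9]
strip -y 440 x [ 3.1  4.3 44.3 45.1] y [-29.3 -21.8]
glass 3825 [-17.1 -14.5  45.   52. ]
wall 2151 x [-63.5 -57.9 -51.7] y [-38.3  10.4  44.2] z 39.9
spare 7244 x [-23.4  16.7  42.4] y [-30.9   5.1  27.7] z 39.9
holder 4210 x [43.3 57.5 67.7] y [-43.2   3.6  44.1] z 39.7
blk shoulder 501 x [-34.4 -26.4 -18.4] y [13.3 18.9 24.2] z 43.8
blk stem top? 2010 x [-34.8 -26.3 -17.3] y [-19.3  -1.5  14. ] z 77.7
t 15.73 standxy [-25.38  -4.76] z 48.47 Fx -8.91 Fy 0.38 Fz 4.41 M [-0.47  1.81 -0.03] rpy [-1.7988e+02 -8.0000e-02  9.8950e+01]
```

View pics/w20z.png

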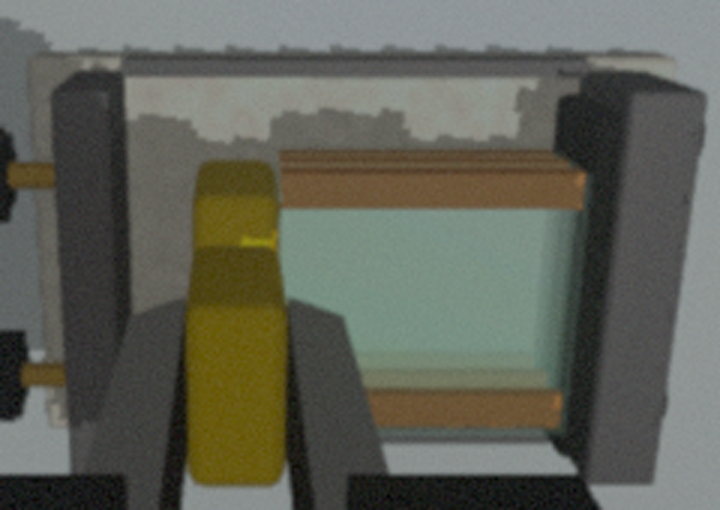

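Request:
step_arm:
  steps:
    - {"x": 0, "y": 0.002, "z": -0.0002, "ax": -0.2, "ay": 0, "az": 0, "claw": 0.01}
    - {"x": 0, "y": 0.002, "z": 0, "ax": -0.1, "ay": 0, "az": 0, "claw": 0.01}

```text
time_s: 15.9
ee_pos: [0.5531, -0.122, 0.0485]
eef_rot: [-3.137, -0.003, 1.727]
force: [-17.3, -2.3, 14.1]
grip_width: 0.0178
```

```bash
python3 -c "
from h import *
st()"
```

```text
t 15.9 standxy [-24.27  -4.74] z 48.47 Fx -17.47 Fy 0.4 Fz 14.13 M [-0.73  3.59 -0.04] rpy [-1.7974e+02 -1.5000e-01  9.8960e+01]
```

Request:
step_arm:
  steps:
    - {"x": 0, "y": 0.002, "z": 0, "ax": -0.1, "ay": 0, "az": 0, "claw": 0.01}

```text
time_s: 15.98
ee_pos: [0.5534, -0.122, 0.0485]
eef_rot: [-3.134, -0.003, 1.727]
force: [-16.3, -2.3, 11.6]
grip_width: 0.0174
```

```bash
python3 -c "
from h import *
st()"
```

```text
t 15.98 standxy [-23.91  -4.73] z 48.49 Fx -16.5 Fy 0.24 Fz 11.58 M [-0.72  3.39 -0.01] rpy [-179.58   -0.18   98.97]
```

Request:
step_arm:
  steps:
    - {"x": 0, "y": 0.001, "z": -0.0006, "ax": -0.6, "ay": -0.1, "az": 0, "claw": 0.01}
    - {"x": 0, "y": 0.001, "z": -0.0002, "ax": -0.3, "ay": 0, "az": 0, "claw": 0.01}

```text
time_s: 16.15
ee_pos: [0.5531, -0.122, 0.0485]
eef_rot: [3.139, -0.002, 1.727]
force: [-8.2, -1.3, 4.8]
grip_width: 0.0175
```

```bash
python3 -c "
from h import *
st(); snap('wrist','w21'); strips('w21'); gapview('w21',10); st()
f=np.load('pics/w21.npz'); zoom(f['im'],180,420,120,290,3,'w21z')"
```

```text
t 16.15 standxy [-24.18  -4.72] z 48.47 Fx -8.29 Fy 0.03 Fz 4.78 M [-0.51  1.74 -0.04] rpy [ 1.7987e+02 -1.4000e-01  9.8970e+01]
strip +y 1050 x [-15.4 -14.1  45.4  46.6] y [21.1 27.9]
strip -y 397 x [ 4.3  5.7 45.5 46.5] y [-29.5 -21.7]
glass 3825 [-15.8 -13.1  46.5  52.6]
wall 2233 x [-63.4 -57.8 -51.7] y [-39.    9.3  44.3] z 39.8
spare 7072 x [-24.5  17.3  42.5] y [-30.8   5.2  27.8] z 39.9
holder 4248 x [43.4 57.4 67.7] y [-43.    3.7  44.1] z 39.7
blk shoulder 507 x [-33.1 -25.1 -17.1] y [13.4 19.  24.2] z 43.8
blk stem top? 2009 x [-33.6 -25.1 -16.2] y [-19.4  -1.4  14. ] z 77.7
t 16.2 standxy [-24.16  -4.73] z 48.49 Fx -7.65 Fy -0.38 Fz 1.2 M [-0.57  1.68 -0.07] rpy [ 1.7987e+02 -1.5000e-01  9.8970e+01]
```

View pics/w21z.png

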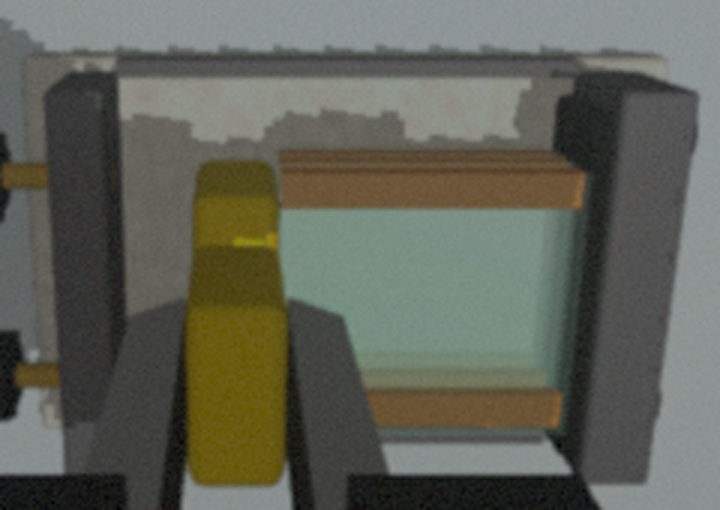

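Request:
step_arm:
  steps:
    - {"x": 0, "y": 0.0015, "z": -0.0001, "ax": 0, "ay": 0, "az": 0, "claw": 0.01}
    - {"x": 0, "y": 0.0015, "z": -0.0002, "ax": 0, "ay": 0, "az": 0, "claw": 0.01}

```text
time_s: 16.37
ee_pos: [0.5534, -0.122, 0.0485]
eef_rot: [-3.137, -0.004, 1.727]
force: [-13.0, -1.9, 5.6]
grip_width: 0.0173
```

```bash
python3 -c "
from h import *
st(); snap('wrist','w22'); snap('side','s22'); snap('top','t22'); strips('w22'); gapview('w22',10); st()
f=np.load('pics/w22.npz'); im=f['im'].copy()
c,s=np.cos(YS),np.sin(YS)
big=cv2.resize(im[120:290,180:420,::-1],None,fx=3,fy=3,interpolation=cv2.INTER_CUBIC)
for z in (40,30,20):
  for x in (47.5,-16.5):
    w=np.array([O[0]+x*c-28.5*s,O[1]+x*s+28.5*c,z])/1000
    u,v=project('wrist',w,f['T']); cv2.circle(big,(int((u-180+.5)*3),int((v-120+.5)*3)),3,(255,0,255),1)
cv2.imwrite('pics/w22z.png',big)
a=np.load('pics/s22.npz')['im']; zoom(a,225,335,150,250,6,'s22z')
"
```

```text
t 16.37 standxy [-23.88  -4.75] z 48.51 Fx -13.17 Fy 0.14 Fz 5.62 M [-0.64  2.51 -0.01] rpy [-179.73   -0.21   98.97]
strip +y 1013 x [-15.1 -13.8  45.4  46.5] y [21.1 27.9]
strip -y 375 x [ 4.5  5.9 45.8 47. ] y [-29.5 -21.6]
glass 3852 [-15.5 -12.8  46.7  52.6]
wall 2239 x [-63.4 -57.8 -51.7] y [-39.3   8.9  44.2] z 39.8
spare 7104 x [-24.3  17.4  42.4] y [-31.4   5.   27.7] z 39.9
holder 4319 x [43.3 57.3 67.7] y [-42.7   3.7  44.1] z 39.7
blk shoulder 499 x [-32.8 -24.9 -16.9] y [13.2 19.1 24.2] z 43.8
blk stem top? 2010 x [-33.1 -24.6 -15.6] y [-19.3  -1.5  13.8] z 77.8
t 16.52 standxy [-23.88  -4.74] z 48.5 Fx -12.74 Fy -0.79 Fz 6.52 M [-0.65  2.55 -0.05] rpy [-179.73   -0.2    98.98]
```

View pics/w22z.png

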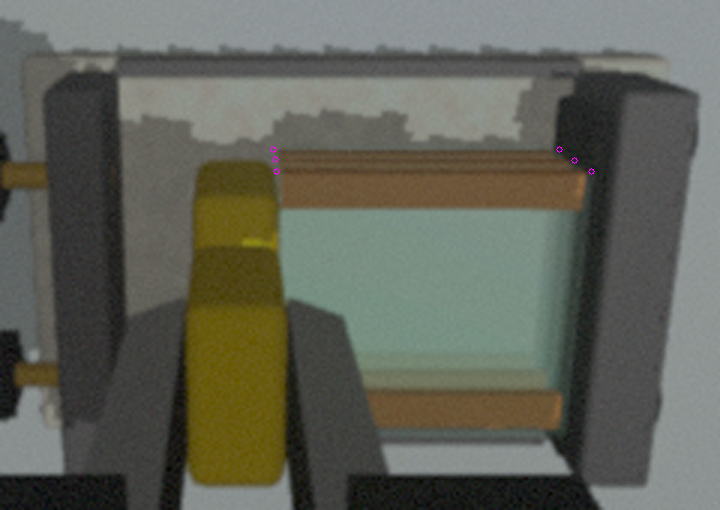

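View pics/s22z.png

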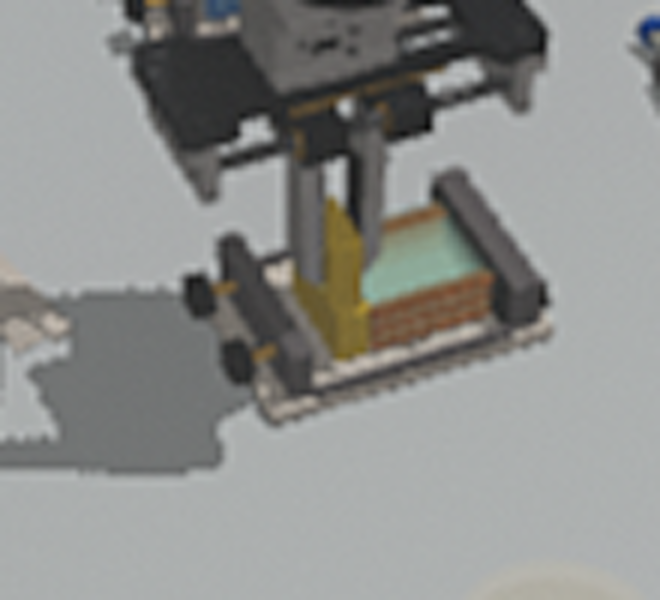

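Request:
step_arm:
  steps:
    - {"x": 0, "y": 0.0015, "z": -0.0005, "ax": -0.4, "ay": -0.2, "az": 0, "claw": 0.01}
    - {"x": 0, "y": 0.002, "z": -0.0003, "ax": -0.2, "ay": 0, "az": 0, "claw": 0.01}

```text
time_s: 16.68
ee_pos: [0.5537, -0.1219, 0.0485]
eef_rot: [-3.139, -0.001, 1.728]
force: [-14.9, -4.1, 8.4]
grip_width: 0.0175
```

```bash
python3 -c "
from h import *
st()"
```

```text
t 16.68 standxy [-23.57  -4.69] z 48.47 Fx -15.33 Fy -1.73 Fz 8.45 M [-0.74  3.1  -0.02] rpy [-1.7985e+02 -8.0000e-02  9.8980e+01]
```

Request:
step_arm:
  steps:
    - {"x": 0, "y": 0.002, "z": -0.0003, "ax": -0.2, "ay": 0, "az": 0, "claw": 0.01}

```text
time_s: 16.77
ee_pos: [0.554, -0.1218, 0.0485]
eef_rot: [-3.138, -0.002, 1.728]
force: [-15.1, -2.8, 9.1]
grip_width: 0.0175
```

```bash
python3 -c "
from h import *
st()"
```

```text
t 16.77 standxy [-23.35  -4.69] z 48.48 Fx -15.36 Fy -0.38 Fz 9.15 M [-0.77  3.22 -0.09] rpy [-1.7978e+02 -1.2000e-01  9.8980e+01]
```

Request:
step_arm:
  steps:
    - {"x": 0, "y": 0.002, "z": -0.0007, "ax": -0.3, "ay": 0, "az": 0, "claw": 0.01}
    - {"x": 0, "y": 0.002, "z": -0.0005, "ax": -0.3, "ay": 0, "az": 0, "claw": 0.01}

```text
time_s: 16.93
ee_pos: [0.5543, -0.1218, 0.0485]
eef_rot: [-3.139, -0.004, 1.728]
force: [-15.2, -3.2, 6.2]
grip_width: 0.0174
```

```bash
python3 -c "
from h import *
st(); snap('wrist','w23'); strips('w23'); gapview('w23',10); st()
f=np.load('pics/w23.npz'); im=f['im'].copy()
c,s=np.cos(YS),np.sin(YS)
big=cv2.resize(im[120:290,180:420,::-1],None,fx=3,fy=3,interpolation=cv2.INTER_CUBIC)
for z in (40,30,20):
  for x in (44,47.5,):
    w=np.array([O[0]+x*c-28.*s,O[1]+x*s+28.*c,z])/1000
    u,v=project('wrist',w,f['T']); cv2.circle(big,(int((u-180+.5)*3),int((v-120+.5)*3)),3,(255,0,255),1)
cv2.imwrite('pics/w23z.png',big)
"
```

```text
t 16.93 standxy [-23.01  -4.67] z 48.48 Fx -15.54 Fy -0.81 Fz 6.2 M [-0.96  3.31 -0.04] rpy [-179.82   -0.21   98.98]
strip +y 996 x [-14.3 -12.9  46.3  47.6] y [21.1 27.9]
strip -y 386 x [ 5.5  6.3 46.6 47.4] y [-29.5 -21.7]
glass 3815 [-14.7 -12.   47.4  52.4]
wall 2279 x [-63.4 -57.7 -51.7] y [-39.3   8.1  44.3] z 39.8
spare 6980 x [-25.8  17.8  42.5] y [-31.4   5.2  27.8] z 39.9
holder 4354 x [43.4 57.2 67.6] y [-42.4   3.6  44.2] z 39.7
blk shoulder 504 x [-32. -24. -16.] y [13.5 18.9 24.2] z 43.8
blk stem top? 2002 x [-32.3 -23.8 -14.9] y [-19.2  -1.4  14. ] z 77.7
t 16.98 standxy [-23.01  -4.71] z 48.49 Fx -13.33 Fy -1.2 Fz 4.27 M [-0.84  2.93  0.02] rpy [-179.82   -0.21   98.99]
```

View pics/w23z.png

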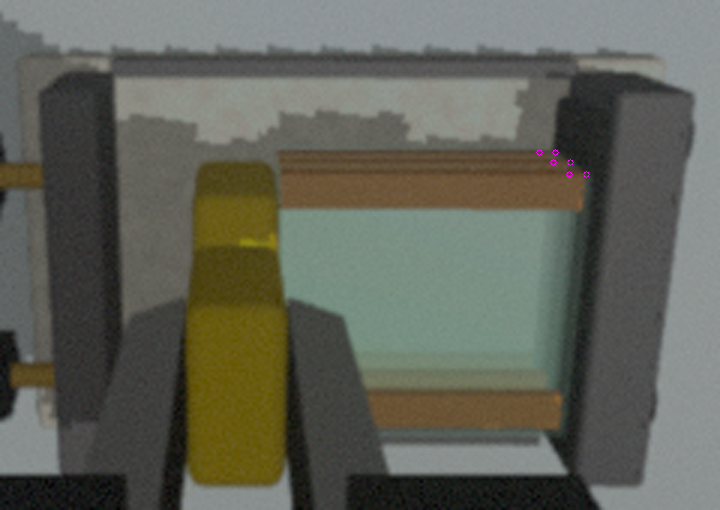

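```bash
python3 -c "
from h import *
a,_,_=snap('top','t24'); zoom(a,90,350,100,300,3,'t24z'); st()
for i in range(6): vision.camera('side')
st()"
```

```text
t 17.03 standxy [-23.02  -4.7 ] z 48.5 Fx -13.96 Fy -1.41 Fz 4.12 M [-0.82  2.92 -0.03] rpy [-179.83   -0.21   98.98]
t 17.33 standxy [-23.    -4.69] z 48.52 Fx -13.93 Fy -1.29 Fz 5.01 M [-0.86  2.96 -0.07] rpy [-179.83   -0.21   98.98]
```

View pics/t24z.png

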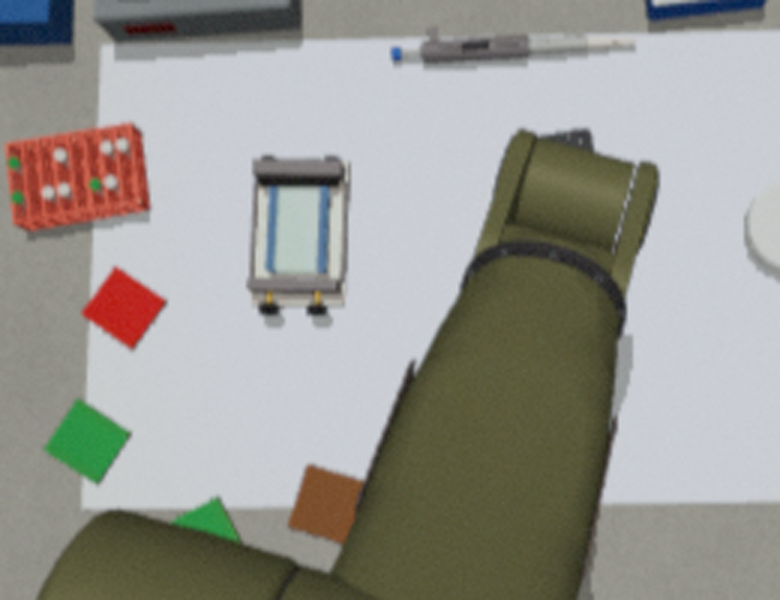

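The picture shows the tall stand and all the look-alikes that are in view in their places. The push is steady at about 14 N, so I'm handing in.

```bash
python3 -c "
from h import *
print(ticket.hand_in())"
```

```text
the job is handed in; nothing more can be done
None
```

The spare cassette is on the pile, and the yellow block stands on the stand's floor pressing all three short cassettes into the seal. I handed in at 17.3 s with the block still gripped at 60 N.

- **Spare cassette:** I laid it on the pile, and its top measured 40 mm above the bench. It sat within about 1 mm and 0.1° of the pile beneath it. The first touch-down pressed with about 20 N for a moment. I eased that off before opening the fingers.
- **Block:** I lowered it into the gap until it touched the floor (9 N), then pushed. I kept correcting the tool's tilt so that its face stayed upright, to within about 0.3°.
- **Last checks on the squeeze:** The camera put the front of the spare 3.5 to 4 mm past the seal's free face, give or take about 0.7 mm. The corners of the two lower cassettes lined up with it in the picture.
- **Last checks on the push:** It held steady at about 14 N for 0.3 s before hand-in, with 4 to 5 N downward. That is more than the roughly 9 to 11 N that the seal and the cassettes' friction should take. I put the difference down to the block rubbing on the floor. The highest push on the way was 17.5 N.
- **Everything else:** The other stand and the things visible in the last top picture had not moved. The arm hid part of the bench there. I saw the comb only in the wrist pictures, lying clear of the work. I did not check the bottle again at the end.

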